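# Hang the cooling rack on both hooks of its drying stand

## Robot

A 6-joint arm with a two-finger parallel gripper is mounted at the origin on a cart in front of the work surface, level with it; the furniture and walls round the work are solid. World frame = base frame: x ahead of the robot, y to its left, z up, the work surface at z = 0. Lengths are in mm, angles in degrees, forces in N, time in s.
With the tool pointing down it reaches from about 300 to 850 mm from the base axis. Payload 4.2 kg.
Tool frame: the origin (TCP) lies on the centre line of the jaws, within the pads' length; the fingertips stand 11 mm ahead of it and the grasp point (between the pads) lies 8 mm behind it; z points along the fingers, y is the direction in which the jaws open and shut (so a half turn about z gives the same grasp; the last joint's range is limited). The gripper opens to 91 mm and grips with 3 to 60 N. Pads are 32 mm wide; open, the fingers measure 118 mm over their backs; the gripper's body (76 mm by 178 mm) begins 60 mm behind the grasp point.
Start: joints at [65.203, 18.312, 89.639, -0, 72.044, -1.146], TCP at [230.68, 526.715, 224.976] pointing down, gripper open.
Joint ranges: [-177.97, 177.97], [-48.28, 115.42], [12.27, 149.76], [-77.06, 257.06], [2.81, 150.46], [-146.56, 146.56]. Speed limits (degrees/s): [147.25, 147.25, 180, 180, 180, 180].

## Interface

Orientations are given as [roll, pitch, yaw] about the fixed x, y, z axes, in that order (R = Rz(yaw) Ry(pitch) Rx(roll)).
In Python, from workcell import env, grab_frame gives the robot as it stands. The module is installed in compiled form; this text tells all that it offers.
- The arm moves only by the tool arm_command, never from a script. Its argument "series" is one flat list of numbers, 6 for each row, row after row: the shift along the world's x, y, z each as a share of 400 mm, from -1 to 1, then the turn, a rotation vector about the world's x, y, z each as a share of 45 degrees, from -1 to 1. A call has 1 to 20 rows; each row shifts and turns the commanded pose from where the row before left it; what a row does not reach is not made up. A row lasts 1/12 s, in which the tool goes at most 41.7 mm and 7.16 degrees, less where a joint would pass 70% of its speed; a pose out of reach is approached as far as the arm can. A call with a number of a shift or a turn outside -1 to 1 is refused whole. A call with a gripper value outside its range is refused whole. "hand" is the opening, from 0 (shut) to 1 (fully open), set as the call begins (left out, the last holds). The fingers move at their own pace and stop on an object; "newtons" is the grip in N (left out, the last holds). Time passes only in rows, so rows that do not move let the fingers close. It gives the time, the measured TCP pose, the force and the opening at its end, in the units of the state.
- env.state(): the state, without advancing time (a new reading comes with each control period).
- grab_frame(name): name is "side" or "top"; returns a dict with "frame" (384x512x3 uint8, red, green, blue), "intrinsics" (3x3 intrinsics, pixels), "R" (3x3) and "t" (3): a world point X has camera coordinates R X + t. Camera axes: x right, y down, z forward; pixel columns grow to the right and rows downward; lengths in mm; the calibration is good to about 2 mm. A picture is of the moment at which its call begins. There is no depth.
- env.job_done(): hands the job in, once; it reports no verdict.
The state is a dict: "time_s": time; "qpos": joint angles; "qvel": joint speeds; "effort": joint torques, N m; "ee_pos": TCP position; "ee_rot": TCP orientation; "force": force on the tool from outside, world axes, zero at the start; "torque": the same for the moment, N m; "gripper_width": finger opening in mm.
Only numpy, scipy, OpenCV 4.12 (cv2) and the standard library are available. Lean on these libraries where they do the work, as an engineer would, in place of code of your own. Each camera call takes 0.05 s, during which the arm holds its last target.

## Task

Take the steel cooling rack by its wooden ball knob, lift it out of the slotted wooden block, and hang it by the two ends of its top bar in both hooks of the drying stand. Push it down past the spring catches until both ends stand on the bottom of their hooks; the two bottoms are not level and you must feel for them. Before letting go, press it down on both hooks together with about 20 N in all for half a second, never so hard that either hook takes more than 14 N, then release it so that it hangs freely; do not disturb the other things on the counter.

Things in the scene. Friction and masses are not known exactly. Their poses are not given: they have to be found in the camera images.
- rack: upright steel wire rack, 0.24 to 0.4 kg: round top bar 10 mm thick, 247 mm long over end beads; below it a wire grid 158 mm wide, 8 mm thick, down to 124 mm under the bar axis. Origin: middle of the bar, on its axis; y along the bar, z up, x across the grid. Same both ways round; may hang either way. Starts standing in the block's slot, leaning up to 0.1 rad.
- rack_knob (a point): centre of the wooden ball knob, 22 mm diameter, on an 8 mm stem, 40 mm above the bar axis. Squeezed along the rack's x, the rack can rock in its own plane about the ball, so the two ends can level themselves on the hooks
- rack_ear_a (a point): point on the top bar's axis at its +y end, 95 mm from the middle, that lies in a hook when hung. The bar is bare from the grid's side (79 mm from the middle) to the 15 mm end bead (from 108 mm on)
- rack_ear_b (a point): the same at the -y end
- block: light wooden block, 70 x 185 x 42 mm, fixed, with a slot 10 mm wide along its y, open at both ends, 30 mm deep (floor 12 mm above the counter); origin at the centre of its underside. Stands beside the stand, on either side of it
- stand: drying stand, fixed: dark wooden foot 80 x 225 x 14 mm (centre 22 mm behind the origin), two 14 mm steel posts 190 mm apart, 36 mm behind the origin, tops at 167 mm, a low cross rail at 45 mm between them. Hooks in front (-x) of the posts; the grid fits between them. Origin: on the counter, midway under the two hooks; x to the back, y along the stand, to the left
- hook_left: left (+y) steel hook, fixed: a U open upwards, 16 mm wide in y, 13 mm clear between front and back walls (x). Walls rise to 18 mm above the origin, then flare at 45 degrees to about 34 mm wide at the rim, 29 mm above it. Origin: axis of the seated 10 mm bar if the shoe is at its highest; 163 to 167 mm above the counter. z up, y along the stand, x to the back
- hook_right: right (-y) hook, like the left. In each hook the bottom of the U is a black shoe on a setting screw. Its top lies 5 to 21 mm below the hook's origin, set differently in each hook and NOT measured: the seated bar axis is 0 to 16 mm below the origin, to be found by feel. The shoe does not give under load
- hook_left_ball (a point): Rest place of the centre of the left hook's spring catch: a 14 mm sprung steel ball in the back wall, 10 mm above the hook origin, 9 mm behind. A bar pushed straight down meets it with its axis 16 to 19 mm above the hook origin, pushes it aside (up to about 6 N a hook) and is past it once its axis is level with the hook origin.
- hook_right_ball (a point): Rest place of the centre of the right hook's spring catch: a 14 mm sprung steel ball in the back wall, 10 mm above the hook origin, 9 mm behind. A bar pushed straight down meets it with its axis 16 to 19 mm above the hook origin, pushes it aside (up to about 6 N a hook) and is past it once its axis is level with the hook origin.
- pastille_tin: round pastille tin with lid, 70 dia x 36 mm, between the block and the stand, nearer the robot; loose bystander, leave it alone
- sweet_jar: jar of marshmallows with white lid, 69 dia x 107 mm, behind on the right; loose bystander, leave it alone
- stamp: small wooden hand stamp standing up, 25x34x59 mm, between the block and the stand, farther off; loose bystander, leave it alone
- cocoa_pod_b: dried cocoa pod, 62x177x50 mm, at the back right of the middle; loose bystander, leave it alone
- bar_1: wrapped chocolate bar lying flat, 150x72x10 mm, front left; loose bystander, leave it alone
- ballotin_b: folded card chocolate box, 67x93x46 mm, front right; loose bystander, leave it alone
Not all that is in view belongs to the job. Of the things that look like the rack, the larger one is meant.

How it is judged (in metres and radians):
On the way, in this order (a step that is already met when the one before it is completed fails the run):
1. the rack is lifted clear of the slotted block (z of rack in the frame of block above 0.17 m), for 0.1 s.
2. both ends of the bar are past the catches in their hooks and pressed down together, each hook feeling more than 7 N (((x of rack_ear_a in the frame of hook_left between -0.004 and 0.004 m and y of rack_ear_a in the frame of hook_left between -0.01 and 0.01 m and z of rack_ear_a in the frame of hook_left between -0.019 and 0.0015 m and x of rack_ear_b in the frame of hook_right between -0.004 and 0.004 m and y of rack_ear_b in the frame of hook_right between -0.01 and 0.01 m and z of rack_ear_b in the frame of hook_right between -0.019 and 0.0015 m) or (x of rack_ear_a in the frame of hook_right between -0.004 and 0.004 m and y of rack_ear_a in the frame of hook_right between -0.01 and 0.01 m and z of rack_ear_a in the frame of hook_right between -0.019 and 0.0015 m and x of rack_ear_b in the frame of hook_left between -0.004 and 0.004 m and y of rack_ear_b in the frame of hook_left between -0.01 and 0.01 m and z of rack_ear_b in the frame of hook_left between -0.019 and 0.0015 m)) and contact force between rack and hook_left above 7 N and contact force between rack and hook_right above 7 N), for 0.2 s.
At the end, for the whole second after the job is handed in: The rack hangs released and at rest (below 0.03 m/s), upright within 0.2 rad, on both hooks: each bar end in its own hook, either way round, within 4 mm in x, 10 mm in y, 19 mm below to 1.5 mm above the hook origin in z; each hook carries over 0.4 N (((x of rack_ear_a in the frame of hook_left between -0.004 and 0.004 m and y of rack_ear_a in the frame of hook_left between -0.01 and 0.01 m and z of rack_ear_a in the frame of hook_left between -0.019 and 0.0015 m and x of rack_ear_b in the frame of hook_right between -0.004 and 0.004 m and y of rack_ear_b in the frame of hook_right between -0.01 and 0.01 m and z of rack_ear_b in the frame of hook_right between -0.019 and 0.0015 m) or (x of rack_ear_a in the frame of hook_right between -0.004 and 0.004 m and y of rack_ear_a in the frame of hook_right between -0.01 and 0.01 m and z of rack_ear_a in the frame of hook_right between -0.019 and 0.0015 m and x of rack_ear_b in the frame of hook_left between -0.004 and 0.004 m and y of rack_ear_b in the frame of hook_left between -0.01 and 0.01 m and z of rack_ear_b in the frame of hook_left between -0.019 and 0.0015 m)) and contact force between rack and hook_left above 0.4 N and contact force between rack and hook_right above 0.4 N and angle between rack's own z axis and vertical below 0.2 rad and linear speed of rack below 0.03 m/s and contact force between rack and the fingers below 0.1 N); the robot touches nothing.
It fails at once if a hook takes more than 14 N from the rack (contact force between rack and hook_left above 14 N or contact force between rack and hook_right above 14 N).
It fails at once if a bystander is moved more than 20 mm (distance of any of pastille_tin, sweet_jar, stamp, cocoa_pod_b, bar_1, ballotin_b from where it was at the start of the episode above 0.02 m).
It also fails if it takes over 64 s, if anything falls off the work surface, if the arm or the gripper's body presses on something with over 40 N, if the wrist force passes 120 N, or if a joint passes its speed limit or range.

## Working session

There is one attempt and no reset: what is moved stays moved. The work goes in short steps, Python scripts to look and compute and a tool call to move; the robot and the scene stay as the last step left them, time stands still between calls to the robot, and variables do not carry over. Pictures are saved under pics/ and viewed, and the job is handed in when it is done.

Besides the shell and the picture viewer there is one more tool, called after "Call:" by a JSON object that holds its "method" and its "body", one argument or row to a line. arm_command: Moves the arm, as the interface text tells. Shift numbers are shares of 400 mm and turn numbers shares of 45 degrees, none past 1 either way. Its arguments: {"type":"object","properties":{"series":{"type":"array"},"hand":{"type":"number"},"newtons":{"type":"number"}},"required":["series"]}

```bash
mkdir -p pics; python3 - <<'E'
from workcell import env, grab_frame
import cv2,pickle
print(env.state())
for n in("side","top"):
    f=grab_frame(n); pickle.dump(f,open(f"{n}0.pkl","wb"))
    cv2.imwrite(f"pics/{n}0.png",cv2.resize(f["frame"][:,:,::-1],(800,600),interpolation=cv2.INTER_CUBIC))
    print(n,f["intrinsics"],f["R"],f["t"])
E
```

```text
{'time_s': 0.0, 'qpos': array([ 6.52023498e+01,  1.83509486e+01,  8.97065419e+01,  1.44064152e-04,
        7.20418828e+01, -1.14530388e+00]), 'qvel': array([-0.06137102,  0.05559532,  0.05023852, -0.07497731, -0.01936689,
        0.0911315 ]), 'effort': array([ 5.28198452e-04, -4.12476397e+01, -2.31972742e+01,  7.26270187e-02,
        4.58250800e-02, -1.48608497e-04]), 'ee_pos': array([230.47448138, 526.26721101, 224.12627021]), 'ee_rot': array([-1.79900649e+02, -2.12321121e-03,  1.56347607e+02]), 'force': array([-0.38157989,  0.06166834, -0.46194587]), 'torque': array([-0.01838253, -0.01624214, -0.00162246]), 'gripper_width': 90.83292740199694}
side [[446.79797557   0.         256.27803771]
 [  0.         446.79797557 197.17449987]
 [  0.           0.           1.        ]] [[ 0.69476711 -0.71922726  0.00328613]
 [-0.40986916 -0.39967613 -0.81991845]
 [ 0.59102109  0.56830549 -0.57247091]] [-479.0811101   263.47941173 1338.89515673]
top [[378.1408672    0.         263.13031678]
 [  0.         378.1408672  187.79512214]
 [  0.           0.           1.        ]] [[-0.00584075 -0.99996543 -0.00591767]
 [-0.98897941  0.00665186 -0.14790364]
 [ 0.14793789  0.00498859 -0.98898407]] [-161.009414    541.78070275 1262.32654326]
```

View pics/side0.png

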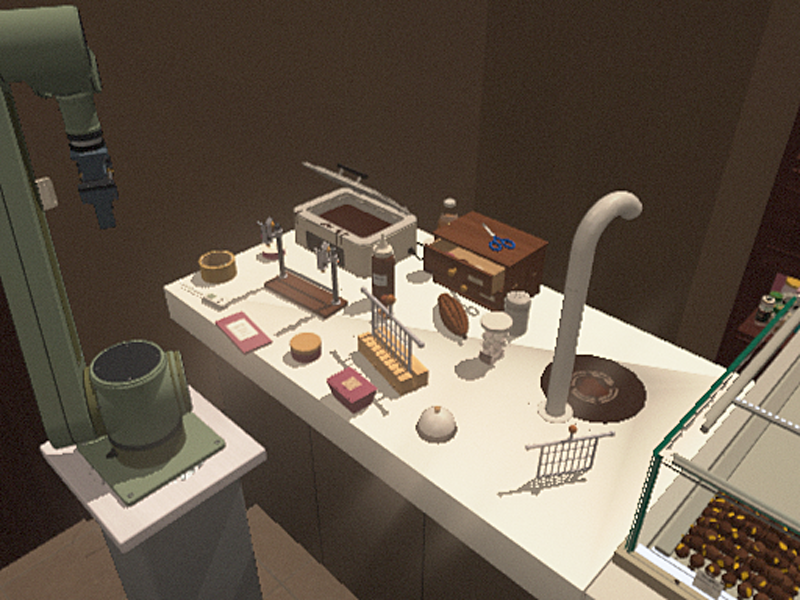

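View pics/top0.png

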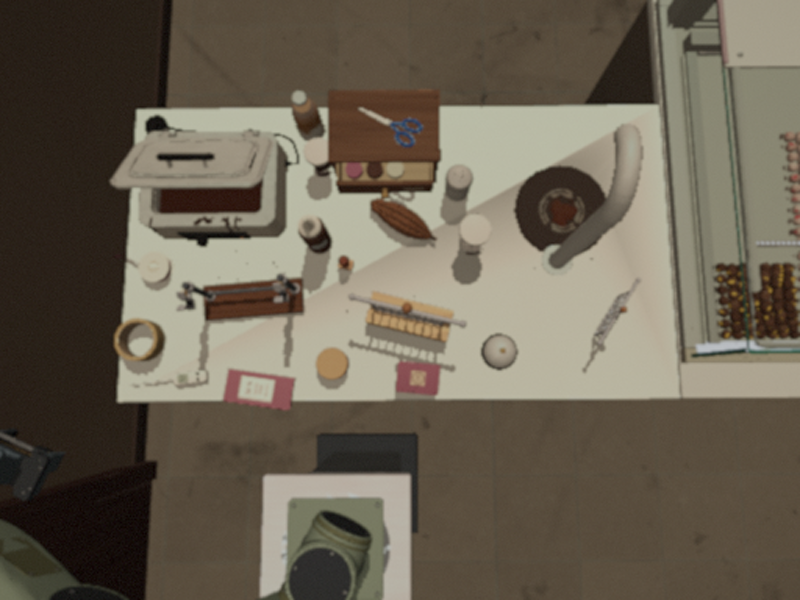

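The rack stands in the block in the middle: top view bar from (352,297) to (463,324), knob (407,308). The stand is at its left, foot (253,300). A smaller decoy rack is at the right, (610,325). I'll zoom in to measure.

```bash
python3 - <<'E'
import cv2,pickle
def crop(n,u0,v0,w,h,s,o):
    f=pickle.load(open(f"{n}0.pkl","rb"))["frame"][v0:v0+h,u0:u0+w,::-1]
    im=cv2.resize(f,(w*s,h*s),interpolation=cv2.INTER_CUBIC)
    im=cv2.convertScaleAbs(im,alpha=1.3,beta=15)
    for u in range(u0,u0+w,10):
        if u%10==0: cv2.putText(im,str(u),((u-u0)*s,8),0,.3,(0,255,255),1); cv2.line(im,((u-u0)*s,10),((u-u0)*s,14),(0,255,255),1)
    for v in range(v0,v0+h,10): cv2.putText(im,str(v),(0,(v-v0)*s+4),0,.3,(0,255,255),1)
    cv2.imwrite(f"pics/{o}.png",im)
crop("top",220,180,80,50,10,"t_rack")
crop("top",110,170,90,50,8,"t_stand")
crop("side",220,180,60,70,8,"s_rack")
crop("side",160,130,70,80,7,"s_stand")
E
```

```text
(no output)
```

View pics/t_rack.png

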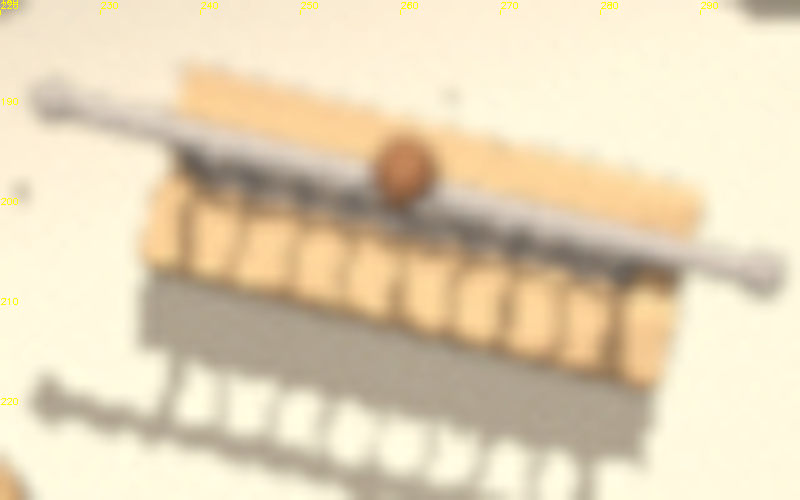

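View pics/t_stand.png

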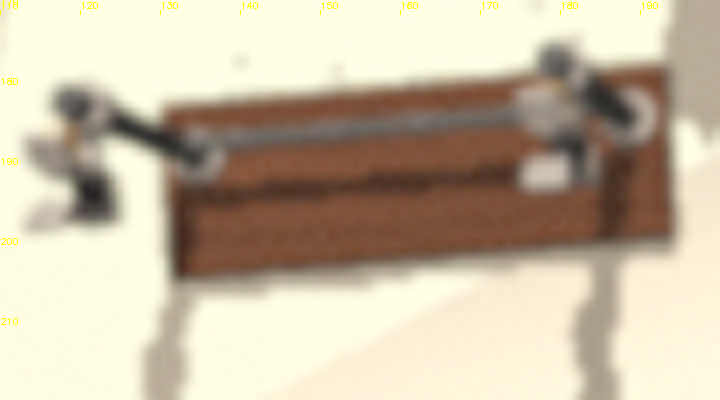

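View pics/s_rack.png

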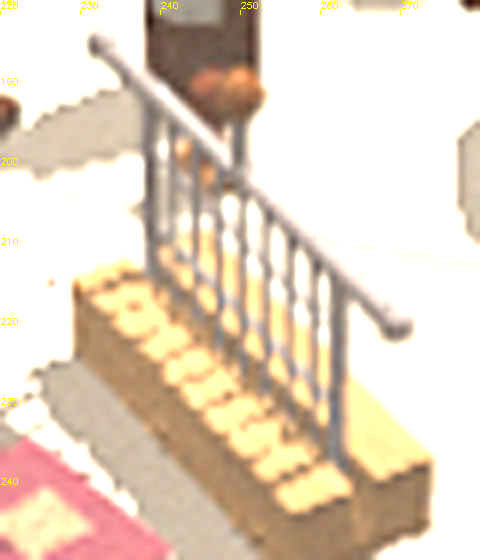

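View pics/s_stand.png

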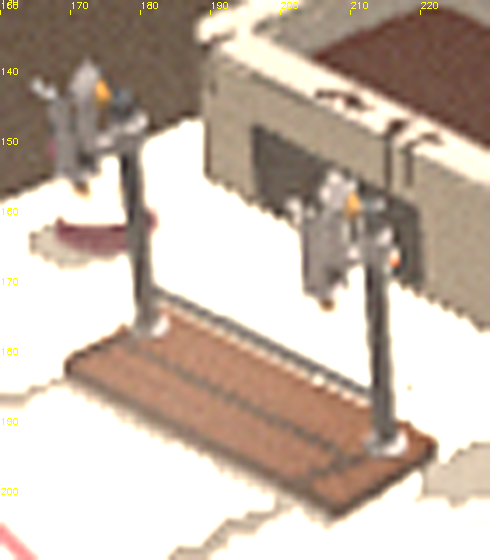

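```bash
cat > h.py <<'E'
import numpy as np,pickle,cv2
from scipy.optimize import least_squares
C={n:pickle.load(open(f"{n}0.pkl","rb")) for n in("side","top")}
def proj(n,X):
    c=C[n];p=np.atleast_2d(X)@c["R"].T+c["t"];q=p@c["intrinsics"].T
    return q[:,:2]/q[:,2:]
def tri(us,ut):
    f=lambda X:np.r_[proj("side",X)[0]-us,proj("top",X)[0]-ut]
    r=least_squares(f,[400,0,100]);return r.x,r.fun
def Rz(a):return np.array([[np.cos(a),-np.sin(a),0],[np.sin(a),np.cos(a),0],[0,0,1]])
E
python3 - <<'E'
from h import *
def cc(x,y,s,u,v): return np.array([(x+.5)/s-.5+u,(y+.5)/s-.5+v])
T=lambda x,y:cc(x,y,10,220,180); S=lambda x,y:cc(x,y,8,220,180)
pt={'L':(S(97,45),T(50,100)),'R':(S(400,328),T(765,275)),'K':(S(242,92),T(405,170))}
P={}
for k,(a,b) in pt.items():
    x,r=tri(a,b);P[k]=x;print(k,x.round(1),r.round(2))
d=P['L']-P['R'];print(np.linalg.norm(d),np.degrees(np.arctan2(d[1],d[0]))-90, (P['L']+P['R'])/2)
# joint fit rack
from scipy.spatial.transform import Rotation as Ro
def model(p): 
    R=Ro.from_euler('ZXY',p[3:6]).as_matrix()
    return np.array([[0,115.75,0],[0,-115.75,0],[0,0,40]])@R.T+p[:3]
def f(p):
    m=model(p);o=[]
    for i,k in enumerate('LRK'):
        o+=list(proj('side',m[i])[0]-pt[k][0])+list(proj('top',m[i])[0]-pt[k][1])
    return np.array(o)
r=least_squares(f,np.r_[(P['L']+P['R'])/2,0.2,0,0]);print('rack',r.x.round(3),np.degrees(r.x[3:]).round(2),r.fun.round(2)); print('knob',model(r.x)[2])
T=lambda x,y:cc(x,y,8,110,170); S=lambda x,y:cc(x,y,7,160,130)
obs=[('top',(62,112.5,14),T(163,105)),('top',(62,-112.5,14),T(668,68)),('top',(-18,-112.5,14),T(672,237)),('top',(-18,112.5,14),T(177,270)),
('side',(-18,112.5,14),S(70,365)),('side',(-18,-112.5,14),S(335,515)),('side',(62,-112.5,14),S(433,445))]
def g(p): return np.concatenate([proj(n,Rz(p[2])@np.array(X)+[p[0],p[1],0])[0]-u for n,X,u in obs])
r=least_squares(g,[450,300,0.1]);print('stand',r.x,np.degrees(r.x[2]),r.fun.round(2))
p=r.x
for n,s,u0,v0 in(('top',8,110,170),('side',7,160,130)):
    im=cv2.imread(f"pics/{n[0]}_stand.png")
    def dr(X,c):
        q=proj(n,Rz(p[2])@np.array(X,float)+[p[0],p[1],0])[0]
        cv2.circle(im,(int((q[0]-u0+.5)*s),int((q[1]-v0+.5)*s)),2,c,-1)
    for y in(95,-95):
        for dy in(-8,8):
            for dx in(-17,17): dr((dx,y+dy,194),(0,0,255))
            for dx in(-6.5,6.5): dr((dx,y+dy,183),(0,255,0))
        dr((0,y,165),(255,0,0)); dr((36,y,14),(255,0,255)); dr((36,y,167),(255,0,255)); dr((9,y,175),(255,255,0))
    for n_,X,u in obs: dr(X,(255,255,0))
    cv2.imwrite(f"pics/{n}_ov.png",im)
E
```

```text
L [522.5 -41.6 131.1] [-0.12  0.01  0.07 -0.08]
R [ 466.  -270.2  131.4] [-0.57  0.08  0.39 -0.44]
K [ 494.6 -156.4  174.2] [-0.48  0.05  0.3  -0.34]
235.47210584008425 -13.897681522958536 [ 494.24964994 -155.92787418  131.23263316]
rack [ 4.93937e+02 -1.56095e+02  1.32577e+02 -2.38000e-01  1.00000e-02
  2.40000e-02] [-13.63   0.56   1.36] [-0.02 -0.26  0.6   0.2  -0.8  -0.26 -0.13 -0.65 -0.36  0.49  0.41 -0.34]
knob [ 494.77071122 -156.70073507  172.56333708]
stand [5.13970323e+02 1.87853795e+02 5.86760879e-02] 3.361892197816696 [ 0.5  -0.92  1.05 -0.41  1.41  0.94 -0.97  0.98 -1.68 -1.55 -0.22 -1.63
  0.74 -0.74]
```

View pics/top_ov.png

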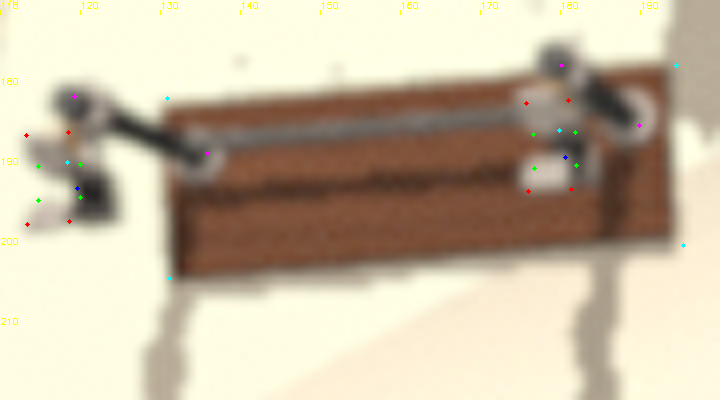

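View pics/side_ov.png

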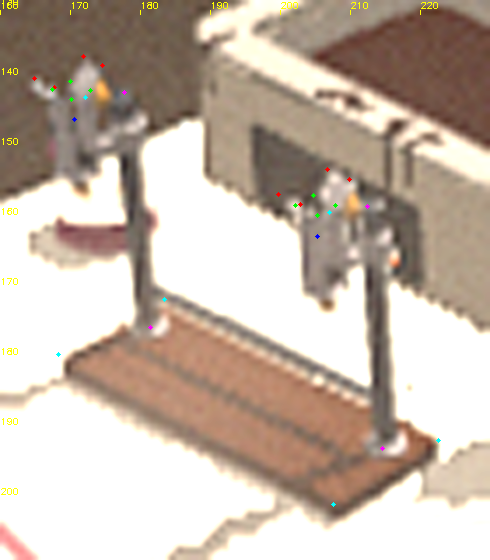

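```bash
python3 - <<'E'
from h import *
def cc(x,y,s,u,v): return np.array([(x+.5)/s-.5+u,(y+.5)/s-.5+v])
T=lambda x,y:cc(x,y,8,110,170); S=lambda x,y:cc(x,y,7,160,130)
obs=[('top',(62,112.5,14),T(163,105)),('top',(62,-112.5,14),T(668,68)),('top',(-18,-112.5,14),T(672,237)),('top',(-18,112.5,14),T(177,270)),
('side',(-18,112.5,14),S(70,365)),('side',(-18,-112.5,14),S(335,515)),('side',(62,-112.5,14),S(433,445)),
('top',(11.75,95,188.5),T(47,152)),('top',(-11.75,95,188.5),T(45,215)),('top',(11.75,-95,188.5),T(545,108)),('top',(-11.75,-95,188.5),T(545,170)),
('side',(11.75,95,188.5),S(87,75)),('side',(11.75,-95,188.5),S(338,188)),
('side',(36,95,14),S(153,326)),('side',(36,-95,14),S(386,443)),('top',(36,95,14),T(207,157)),('top',(36,-95,14),T(632,117)),('top',(36,95,167),T(72,102)),('top',(36,-95,167),T(558,60))]
def g(p): return np.concatenate([proj(n,Rz(p[2])@(np.array(X)-(np.sign([X[0]-22,X[1],0])*p[3] if i<7 else 0))+[p[0],p[1],p[4]])[0]-u for i,(n,X,u) in enumerate(obs)])
r=least_squares(g,[450,300,0.1,0,0],loss='soft_l1');print('stand',r.x,np.degrees(r.x[2]));print(g(r.x).reshape(-1,2).round(2))
r2=least_squares(lambda p:g(np.r_[p,0,0])[14:],[450,300,.1],loss='soft_l1');print(r2.x,np.degrees(r2.x[2]))
E
```

```text
stand [515.72389033 190.20469199 -12.49222355   2.57602626  -4.02035618] -715.7516861140355
[[ 0.74 -0.06]
 [-0.37 -0.39]
 [ 0.24 -0.59]
 [-0.41  0.31]
 [-0.94 -0.93]
 [ 0.17 -1.94]
 [-0.1  -0.54]
 [ 0.48 -0.2 ]
 [ 0.9  -0.49]
 [ 0.14  0.35]
 [ 0.5   0.16]
 [-0.31  0.41]
 [-0.72  0.26]
 [-0.71  0.67]
 [-0.41  0.96]
 [-0.35 -0.36]
 [ 0.26  0.34]
 [-0.14 -0.59]
 [-0.28 -0.18]]
[5.15140762e+02 1.88932228e+02 8.03573067e-02] 4.604134525257773
```

Call:
{"method": "arm_command", "body": {
  "series": [0,0,0.1,0,0,0,0,0,0.1,0,0,0,0.0367,-0.0949,0,0,0,-0.0987,0.0367,-0.0949,0,0,0,-0.0987,0.0367,-0.0949,0,0,0,-0.0987,0.0367,-0.0949,0,0,0,-0.0987,0.0367,-0.0949,0,0,0,-0.0987,0.0367,-0.0949,0,0,0,-0.0987,0.0367,-0.0949,0,0,0,-0.0987,0.0367,-0.0949,0,0,0,-0.0987,0.0367,-0.0949,0,0,0,-0.0987,0.0367,-0.0949,0,0,0,-0.0987,0.0367,-0.0949,0,0,0,-0.0987,0.0367,-0.0949,0,0,0,-0.0987,0.0367,-0.0949,0,0,0,-0.0987,0.0367,-0.0949,0,0,0,-0.0987,0.0367,-0.0949,0,0,0,-0.0987,0.0367,-0.0949,0,0,0,-0.0987,0.0367,-0.0949,0,0,0,-0.0987,0.0367,-0.0949,0,0,0,-0.0987],
  "hand": 1,
  "newtons": 40
}}

```text
time_s: 1.77
ee_pos: [495.0, -158.6, 304.7]
ee_rot: [-180.0, -0.0, 76.1]
force: [1.2, 0.2, 0.1]
gripper_width: 91.5
```

```bash
cat >> h.py <<'E'
def shot(n,i,u0,v0,w,h,s):
    from workcell import grab_frame
    f=grab_frame(n); pickle.dump(f,open(f"{n}{i}.pkl","wb"))
    im=cv2.resize(f["frame"][v0:v0+h,u0:u0+w,::-1],(w*s,h*s),interpolation=cv2.INTER_CUBIC)
    im=cv2.convertScaleAbs(im,alpha=1.2,beta=10)
    for u in range(u0,u0+w,10): cv2.putText(im,str(u),((u-u0)*s,8),0,.3,(0,255,255),1)
    for v in range(v0,v0+h,10): cv2.putText(im,str(v),(0,(v-v0)*s+4),0,.3,(0,255,255),1)
    cv2.imwrite(f"pics/{n}{i}.png",im)
def st():
    from workcell import env
    s=env.state();print(s["time_s"],s["ee_pos"].round(2),s["ee_rot"].round(2),s["force"].round(2),s["torque"].round(3),round(s["gripper_width"],1),s["qpos"].round(1))
E
python3 -c "
from h import *
shot('side',1,210,140,80,90,6);shot('top',1,210,150,100,70,8);st()"
```

```text
1.8667 [ 496.23 -161.43  303.57] [-1.7998e+02  1.1000e-01  7.6020e+01] [-0.39  0.84 -1.02] [-0.014  0.086  0.037] 91.2 [-19.2  11.2  88.2  -0.1  80.7  -5.2]
```

View pics/side1.png

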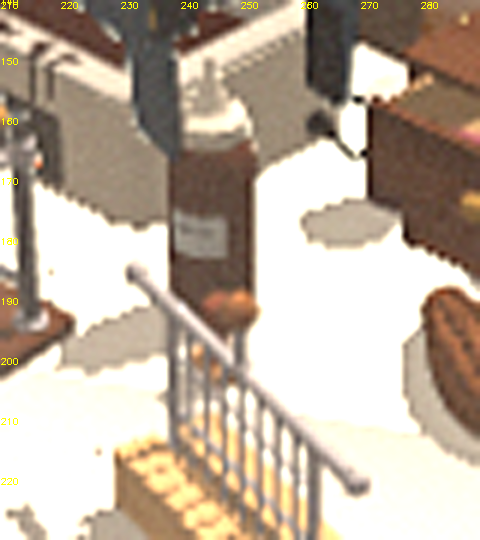

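View pics/top1.png

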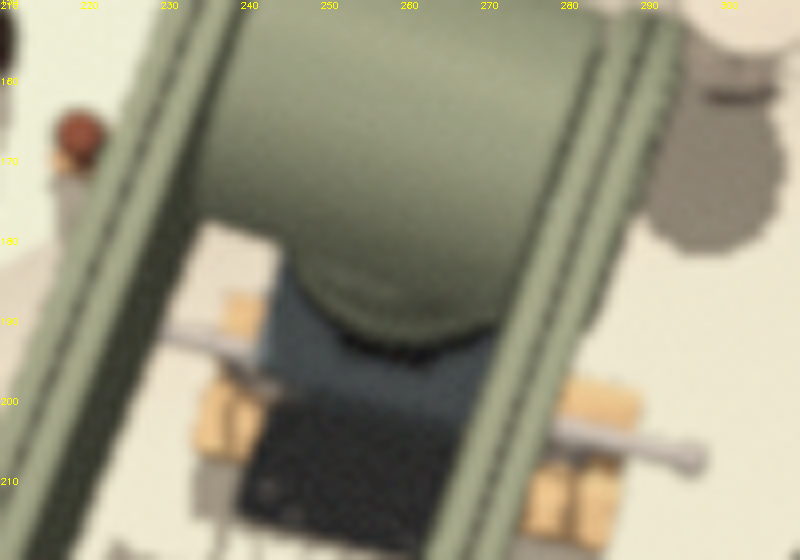

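Side view: open fingers straddle column 250, above the knob at (250,191); the arm hides it in the top view. Descending.

Call:
{"method": "arm_command", "body": {
  "series": [0,0,-0.08,0,0,0,0,0,-0.08,0,0,0,0,0,-0.06,0,0,0,0,0,-0.04,0,0,0,0,0,-0.03,0,0,0,0,0,0,0,0,0]
}}

```text
time_s: 2.37
ee_pos: [492.7, -155.2, 186.1]
ee_rot: [-179.6, -0.1, 76.5]
force: [-0.8, -0.1, -0.5]
gripper_width: 91.2
```

```bash
python3 -c "
from h import *
shot('side',2,210,140,80,90,6);st()"
```

```text
2.4167 [ 493.79 -155.58  187.73] [-1.7979e+02 -3.0000e-02  7.6460e+01] [-0.02 -0.05  0.44] [-0.105  0.054  0.009] 91.7 [-18.8  14.9 100.2   0.   65.1  -5.2]
```

View pics/side2.png

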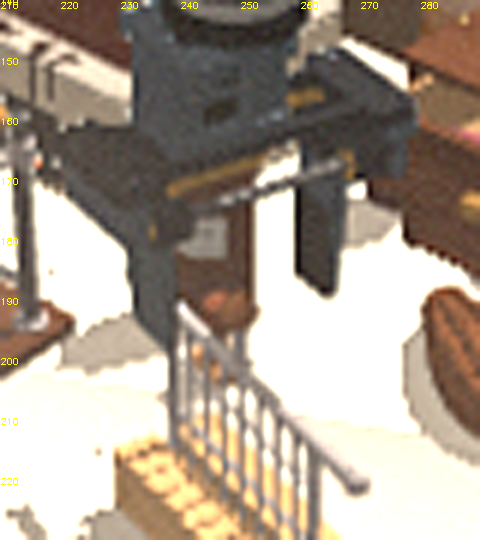

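Call:
{"method": "arm_command", "body": {
  "series": [0,0,-0.025,0,0,0,0,0,-0.0225,0,0,0,0,0,0,0,0,0,0,0,0,0,0,0]
}}

```text
time_s: 2.75
ee_pos: [494.7, -156.4, 169.7]
ee_rot: [-180.0, -0.0, 76.4]
force: [0.2, 1.2, -0.4]
gripper_width: 91.2
```

Call:
{"method": "arm_command", "body": {
  "series": [0,0,0,0,0,0,0,0,0,0,0,0,0,0,0,0,0,0,0,0,0,0,0,0,0,0,0,0,0,0,0,0,0,0,0,0,0,0,0,0,0,0,0,0,0,0,0,0],
  "hand": 0,
  "newtons": 8
}}

```text
time_s: 3.42
ee_pos: [494.9, -156.6, 170.0]
ee_rot: [180.0, -0.0, 76.4]
force: [0.4, 0.8, 0.2]
gripper_width: 40.9
```

```bash
python3 -c "
from h import *
shot('side',3,210,140,80,90,6);st()"
```

```text
3.4667 [ 494.91 -156.56  169.97] [180.    0.   76.4] [-0.33 -0.14 -0.69] [-0.068  0.012 -0.022] 36.6 [-18.8  15.8 101.8   0.   62.4  -5.2]
```

View pics/side3.png

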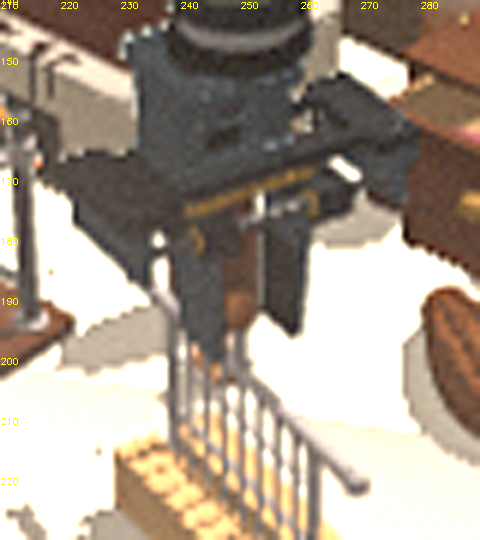

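Call:
{"method": "arm_command", "body": {
  "series": [0,0,-0.005,0,0,0,0,0,0,0,0,0,0,0,0,0,0,0,0,0,0,0,0,0,0,0,0,0,0,0]
}}

```text
time_s: 3.88
ee_pos: [494.7, -156.5, 167.7]
ee_rot: [-180.0, -0.0, 76.4]
force: [-0.9, -0.1, -2.6]
gripper_width: 20.7
```

Call:
{"method": "arm_command", "body": {
  "series": [0,0,0,0,0,0,0,0,0,0,0,0,0,0,0,0,0,0],
  "newtons": 40
}}

```text
time_s: 4.13
ee_pos: [494.7, -156.5, 167.7]
ee_rot: [-180.0, -0.0, 76.4]
force: [0.1, 0.2, -4.0]
gripper_width: 19.7
```

```bash
python3 -c "
from h import *
shot('side',4,210,140,80,90,6);st()"
```

```text
4.1833 [ 494.71 -156.49  167.67] [-179.97   -0.     76.4 ] [ 0.58 -0.31 -3.19] [-0.022  0.018 -0.024] 19.6 [-18.8  15.9 102.   -0.   62.2  -5.2]
```

View pics/side4.png

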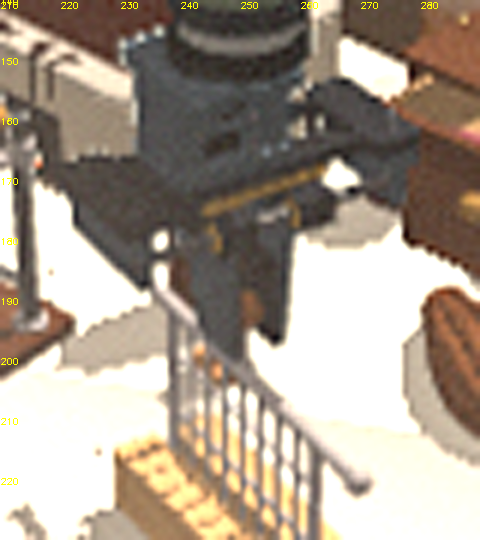

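Width about 20 mm: the knob is held, and the side view shows it between the pads. Lifting.

Call:
{"method": "arm_command", "body": {
  "series": [0,0,0.03,0,0,0,0,0,0.04,0,0,0,0,0,0.05,0,0,0,0,0,0.08,0,0,0,0,0,0.08,0,0,0,0,0,0.08,0,0,0,0,0,0.08,0,0,0,0,0,0.05,0,0,0,0,0,0,0,0,0,0,0,0,0,0,0]
}}

```text
time_s: 5.02
ee_pos: [494.9, -156.6, 363.9]
ee_rot: [179.9, 0.0, 76.4]
force: [0.3, 0.8, -3.6]
gripper_width: 19.8
```

```bash
python3 -c "
from h import *
shot('side',5,190,70,100,100,6);shot('top',5,210,150,100,70,8);st()"
```

```text
5.1167 [ 494.01 -156.25  361.59] [-1.7975e+02 -2.0000e-02  7.6400e+01] [-0.33  0.1  -4.02] [-0.072  0.107  0.015] 19.7 [-18.8  10.1  81.5   0.   88.7  -5.2]
```

View pics/side5.png

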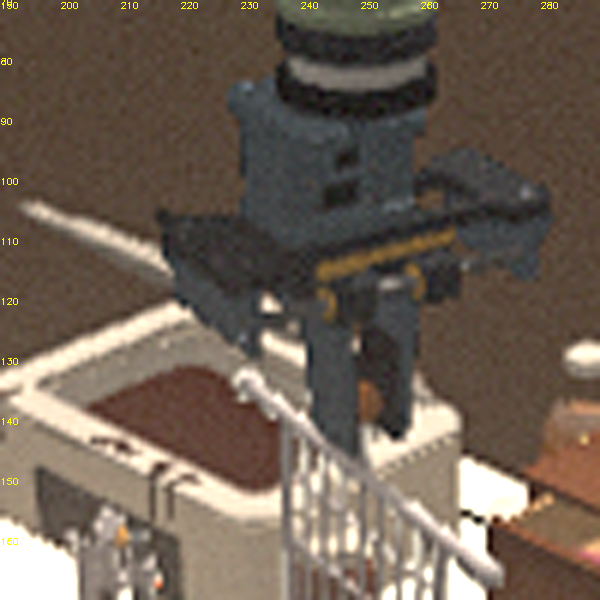

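View pics/top5.png

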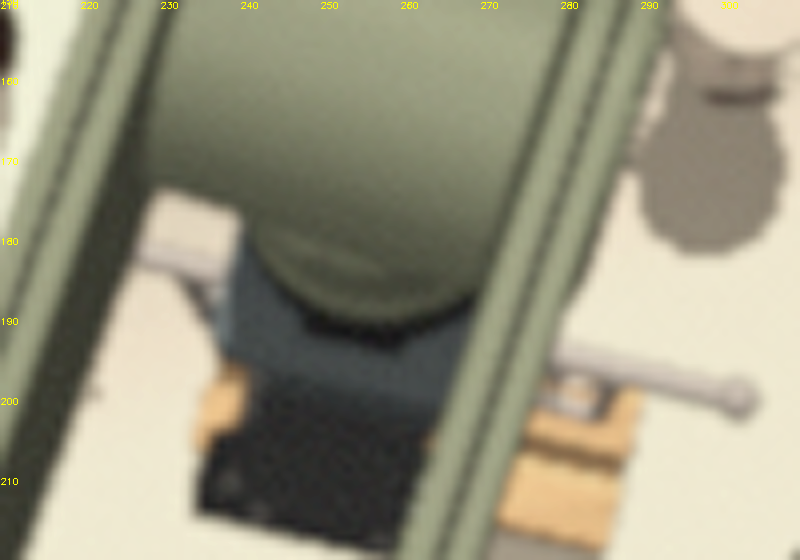

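Lifted clear; the pull is about 3.7 N and the bar hangs roughly level, from (231,134) to (272,165) in the side view. Now carrying it above the hooks.

Call:
{"method": "arm_command", "body": {
  "series": [0.004,0.02,0,0,0,0.0308,0.004,0.04,0,0,0,0.0308,0.004,0.06,0,0,0,0.0308,0.004,0.08,0,0,0,0.0308,0.004,0.0928,0,0,0,0.0308,0.004,0.0928,0,0,0,0.0308,0.004,0.0928,0,0,0,0.0308,0.004,0.0928,0,0,0,0.0308,0.004,0.0928,0,0,0,0.0308,0.004,0.08,0,0,0,0.0308,0.004,0.06,0,0,0,0.0308,0.004,0.04,0,0,0,0.0308,0.004,0.02,0,0,0,0.0308,0,0,0,0,0,0,0,0,0,0,0,0,0,0,0,0,0,0,0,0,0,0,0,0]
}}

```text
time_s: 6.53
ee_pos: [515.7, 187.8, 363.9]
ee_rot: [-180.0, 0.0, 94.3]
force: [0.7, 0.1, -3.3]
gripper_width: 19.3
```

```bash
python3 -c "
from h import *
shot('side',6,130,70,110,100,7);shot('top',6,100,140,100,75,8);st()"
```

```text
6.6333 [515.73 188.08 364.11] [179.99   0.    94.33] [-0.17  0.24 -4.62] [-0.102  0.096 -0.061] 20.0 [18.8 12.9 77.6 -0.  89.5 14.5]
```

View pics/side6.png

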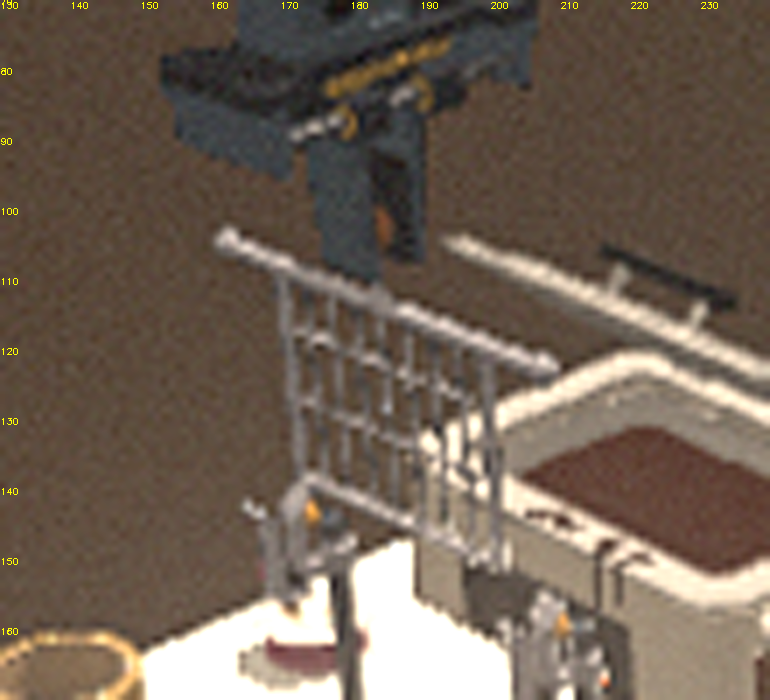

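View pics/top6.png

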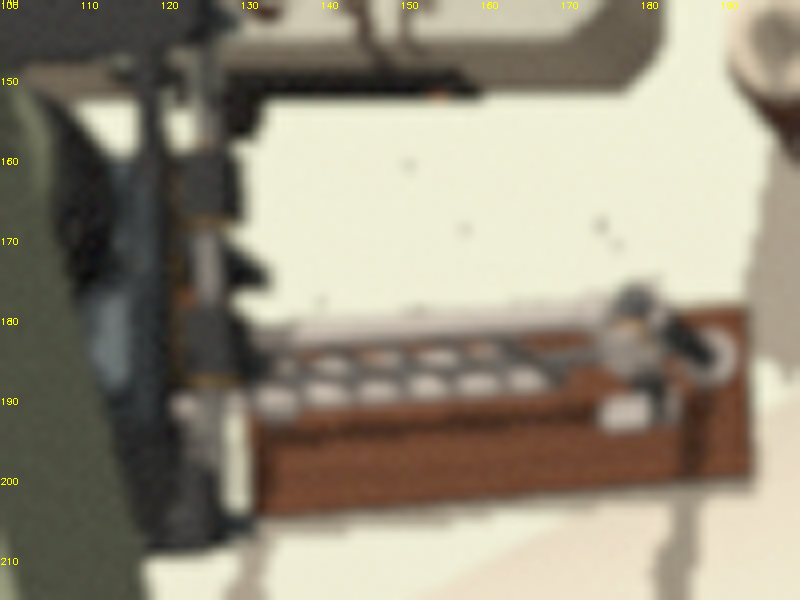

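```bash
python3 - <<'E'
from h import *
a=np.radians(94.33-90-0.2)
for nm,b in(('L',115.75),('R',-115.75),('eL',95),('eR',-95),('gLb',None),('K',0)):
    if b is None: continue
    X=np.array([515.2,188.3,364+8-40-3.5])+Rz(a)@np.array([0,b,0])
    if nm=='K': X=np.array([515.8,188.1,364+8-3.5])
    s=proj('side',X)[0];t=proj('top',X)[0]
    print(nm,X.round(1),'side',s.round(1),((s-[130,70]+.5)*7).round(),'top',t.round(1),((t-[100,140]+.5)*8).round())
for y in(79,-79):
  for z in(0,-120):
    X=np.array([515.2,188.3,328.5])+Rz(a)@np.array([0,y,z]);s=proj('side',X)[0];t=proj('top',X)[0]
    print('grid',y,z,((s-[130,70]+.5)*7).round(),((t-[100,140]+.5)*8).round())
E
```

```text
L [506.9 303.7 328.5] side [161.5 104.9] [224. 248.] top [ 88.  185.5] [-92. 368.]
R [523.5  72.9 328.5] side [206.7 122.9] [540. 374.] top [174.2 178.8] [597. 315.]
eL [508.4 283.1 328.5] side [165.3 106.5] [250. 259.] top [ 95.7 184.9] [-30. 363.]
eR [522.   93.5 328.5] side [202.3 121.2] [510. 362.] top [166.4 179.4] [536. 319.]
K [515.8 188.1 368.5] side [182.3 102.8] [370. 233.] top [125.7 179.4] [210. 319.]
grid 79 0 [271. 267.] [ 17. 360.]
grid 79 -120 [296. 477.] [155. 410.]
grid -79 0 [487. 353.] [488. 323.]
grid -79 -120 [503. 570.] [576. 377.]
```

Side view: bar ends (227,238)/(546,365) are within 1.5 px of prediction, and it hangs level. Descending with the grid between the hooks, bar still above the rims.

Call:
{"method": "arm_command", "body": {
  "series": [0,0,-0.03,0,0,0,0,0,-0.03,0,0,0,0,0,-0.03,0,0,0,0,0,-0.04,0,0,0,0,0,-0.04,0,0,0,0,0,-0.04,0,0,0,0,0,-0.04,0,0,0,0,0,-0.03,0,0,0,0,0,0,0,0,0,0,0,0,0,0,0]
}}

```text
time_s: 7.47
ee_pos: [515.6, 188.5, 251.9]
ee_rot: [-180.0, 0.0, 94.4]
force: [0.4, -0.2, -2.8]
gripper_width: 19.8
```

```bash
python3 -c "
from h import *
shot('side',7,150,110,75,85,8);shot('top',7,100,155,100,60,8);st()"
```

```text
7.5667 [516.42 188.96 253.2 ] [ 1.7987e+02 -3.0000e-02  9.4390e+01] [-0.26 -0.56 -3.25] [-0.042  0.012  0.024] 19.8 [18.9 15.  90.2 -0.  74.6 14.5]
```

View pics/side7.png

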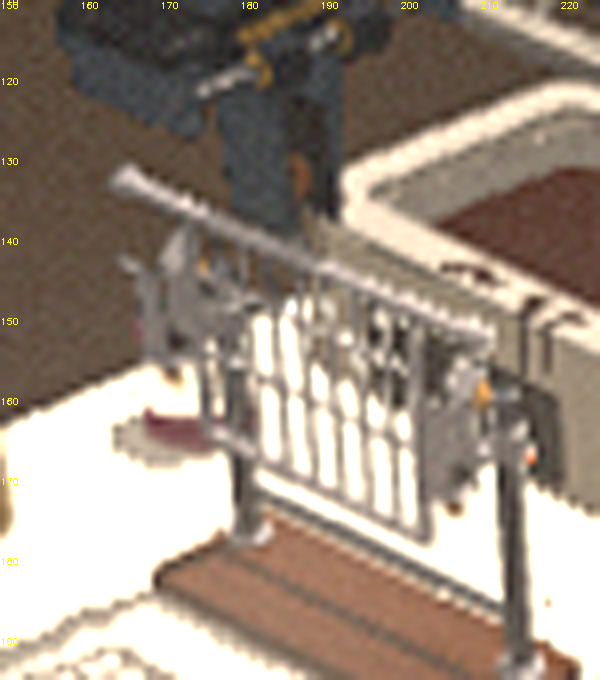

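View pics/top7.png

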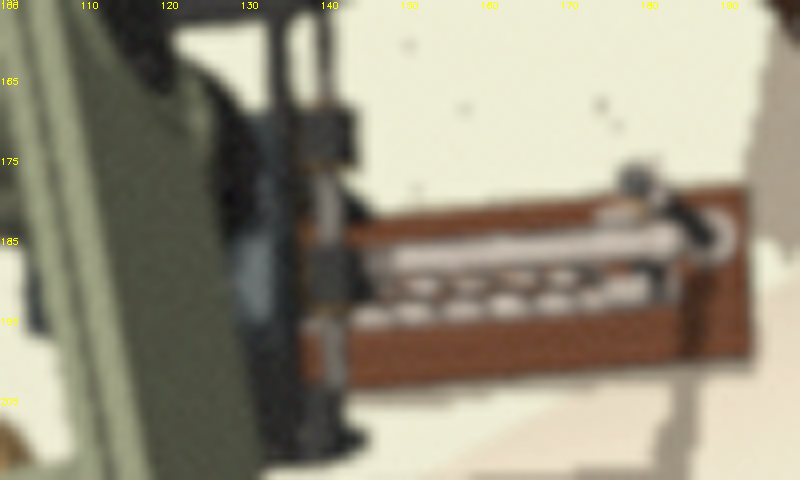

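```bash
python3 - <<'E'
from h import *
for nm,p,zb in(('fit',(515.3,189.3,np.radians(4.4)),-3.5),):
    for y in(95,-95):
        for z in (188.5,220):
            X=np.array([p[0],p[1],z+zb])+Rz(p[2])@np.array([0,y,0]);print(y,z,'side',proj('side',X)[0].round(2),'top',proj('top',X)[0].round(2))
# sensitivities
X=np.array([522.,94,185])
for d in np.eye(3)*10:
    print(d,'side',(proj('side',X+d)-proj('side',X)).round(2),'top',(proj('top',X+d)-proj('top',X)).round(2))
a=np.radians(4.4-.2)
for b in(115.75,-115.75):
    X=np.array([515.2,188.6,216.5])+Rz(a)@np.array([0,b,0]);s=proj('side',X)[0];t=proj('top',X)[0];print(b,s,((s-[150,110]+.5)*8).round(),t,((t-[100,155]+.5)*8).round())
E
```

```text
95 188.5 side [169.33 141.82] top [116.22 192.34]
95 220 side [168.42 134.35] top [112.09 190.9 ]
-95 188.5 side [204.92 157.92] top [178.25 187.21]
-95 220 side [204.36 150.15] top [175.84 185.63]
[10.  0.  0.] side [[ 2.13 -1.  ]] top [[ 0.09 -3.23]]
[ 0. 10.  0.] side [[-1.83 -0.98]] top [[-3.26  0.02]]
[ 0.  0. 10.] side [[-0.18 -2.45]] top [[-0.75 -0.49]]
115.75 [164.92084972 132.76156002] [123. 186.] [105.35061673 191.37371731] [ 47. 295.]
-115.75 [208.58786539 152.12122827] [473. 341.] [183.03653032 185.22284473] [668. 246.]
```

Side view: bar above both hooks, beads at (125,178) and (485,330). The top view shows the bar centred over the right hook to about 1 mm. Small correction, then slow descent.

Call:
{"method": "arm_command", "body": {
  "series": [-0.0025,0.0025,-0.015,0,0,0,0,0,-0.015,0,0,0,0,0,-0.015,0,0,0,0,0,-0.01,0,0,0,0,0,-0.01,0,0,0,0,0,0,0,0,0,0,0,0,0,0,0]
}}

```text
time_s: 8.15
ee_pos: [514.6, 190.0, 225.7]
ee_rot: [-180.0, 0.0, 94.4]
force: [0.1, -0.7, -3.3]
gripper_width: 19.7
```

```bash
python3 -c "
from h import *
st();shot('side',8,150,110,75,85,8);shot('top',8,160,165,50,40,12);st()"
```

```text
8.15 [514.64 190.02 225.68] [-1.7997e+02  1.0000e-02  9.4420e+01] [ 0.14 -0.71 -3.28] [-0.07   0.087  0.023] 19.7 [19.1 15.9 93.  -0.  71.1 14.6]
8.25 [514.94 190.1  226.19] [ 1.7997e+02 -1.0000e-02  9.4420e+01] [ 0.16  0.09 -4.  ] [-0.044  0.059  0.04 ] 19.7 [19.1 15.9 93.  -0.  71.1 14.6]
```

View pics/side8.png

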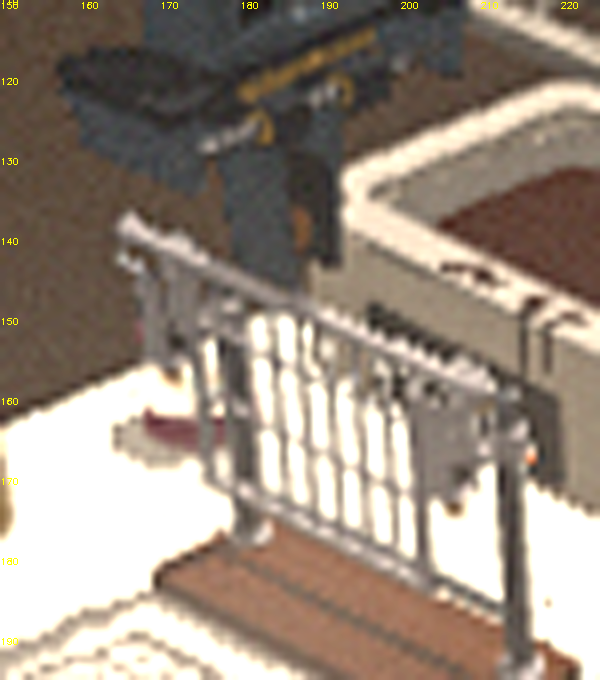

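View pics/top8.png

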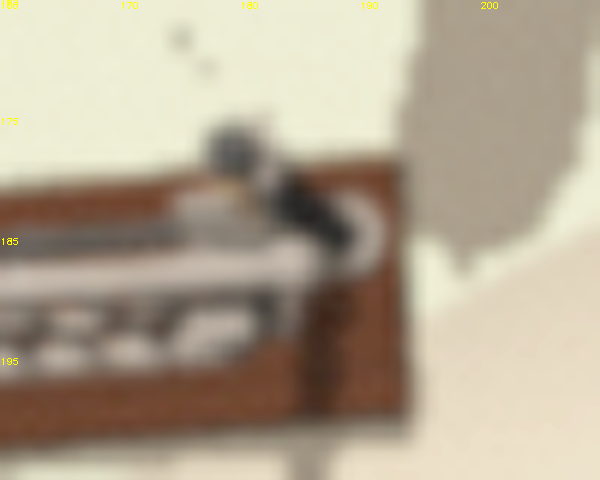

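The bar lies midway between the flares of the right hook in the top view (v≈187), and y fits too. Feeling down in small steps.

Call:
{"method": "arm_command", "body": {
  "series": [0,0,-0.005,0,0,0,0,0,-0.005,0,0,0,0,0,-0.005,0,0,0,0,0,0,0,0,0]
}}

```text
time_s: 8.58
ee_pos: [514.4, 189.9, 219.4]
ee_rot: [-179.9, 0.0, 94.4]
force: [-0.4, -0.1, -4.1]
gripper_width: 19.9
```

Call:
{"method": "arm_command", "body": {
  "series": [0,0,-0.0025,0,0,0,0,0,-0.0025,0,0,0,0,0,0,0,0,0]
}}

```text
time_s: 8.83
ee_pos: [514.6, 190.0, 217.8]
ee_rot: [-180.0, 0.0, 94.4]
force: [-0.8, -0.8, -3.5]
gripper_width: 19.4
```

Call:
{"method": "arm_command", "body": {
  "series": [0,0,-0.0025,0,0,0,0,0,-0.0025,0,0,0,0,0,0,0,0,0]
}}

```text
time_s: 9.08
ee_pos: [514.7, 190.0, 215.8]
ee_rot: [-180.0, 0.0, 94.4]
force: [0.1, -0.2, -4.9]
gripper_width: 19.5
```

Call:
{"method": "arm_command", "body": {
  "series": [0,0,-0.0025,0,0,0,0,0,-0.0025,0,0,0,0,0,0,0,0,0]
}}

```text
time_s: 9.33
ee_pos: [515.0, 190.1, 214.1]
ee_rot: [179.9, 0.0, 94.4]
force: [0.9, -1.1, -3.0]
gripper_width: 19.6
```

Call:
{"method": "arm_command", "body": {
  "series": [0,0,-0.0025,0,0,0,0,0,-0.0025,0,0,0,0,0,0,0,0,0]
}}

```text
time_s: 9.58
ee_pos: [514.8, 190.0, 211.8]
ee_rot: [180.0, 0.0, 94.4]
force: [0.3, 0.5, -2.6]
gripper_width: 19.7
```

Call:
{"method": "arm_command", "body": {
  "series": [0,0,-0.0025,0,0,0,0,0,-0.0025,0,0,0,0,0,0,0,0,0]
}}

```text
time_s: 9.83
ee_pos: [514.3, 190.2, 210.0]
ee_rot: [-180.0, -0.0, 94.4]
force: [-0.9, 0.3, -1.1]
gripper_width: 19.8
```

Call:
{"method": "arm_command", "body": {
  "series": [0,0,-0.0025,0,0,0,0,0,0,0,0,0]
}}

```text
time_s: 10.0
ee_pos: [514.3, 190.4, 208.9]
ee_rot: [-180.0, -0.0, 94.4]
force: [-2.5, 0.7, -1.5]
gripper_width: 20.1
```

Call:
{"method": "arm_command", "body": {
  "series": [0,0,-0.0025,0,0,0,0,0,0,0,0,0]
}}

```text
time_s: 10.17
ee_pos: [514.4, 190.2, 207.7]
ee_rot: [-180.0, -0.0, 94.4]
force: [-1.3, 1.3, -0.6]
gripper_width: 19.8
```

Call:
{"method": "arm_command", "body": {
  "series": [0,0,-0.0025,0,0,0,0,0,0,0,0,0]
}}

```text
time_s: 10.33
ee_pos: [514.4, 190.2, 206.6]
ee_rot: [-180.0, -0.0, 94.4]
force: [-2.4, 1.1, -1.6]
gripper_width: 19.8
```

Call:
{"method": "arm_command", "body": {
  "series": [0,0,-0.0025,0,0,0,0,0,0,0,0,0]
}}

```text
time_s: 10.5
ee_pos: [514.4, 190.1, 205.5]
ee_rot: [-180.0, -0.0, 94.4]
force: [-2.7, 1.4, -2.1]
gripper_width: 20.0
```

Call:
{"method": "arm_command", "body": {
  "series": [0,0,-0.0025,0,0,0,0,0,0,0,0,0]
}}

```text
time_s: 10.67
ee_pos: [514.5, 190.1, 204.4]
ee_rot: [-180.0, -0.0, 94.4]
force: [-1.9, 2.1, -3.0]
gripper_width: 19.9
```

```bash
python3 -c "
from h import *
st();shot('side',9,150,110,75,85,8);shot('top',9,160,165,50,40,12);st()"
```

```text
10.6667 [514.46 190.07 204.38] [-179.95   -0.     94.42] [-1.94  2.14 -3.02] [0.3   0.428 0.129] 19.9 [19.1 16.8 95.   0.  68.3 14.6]
10.7667 [514.47 190.06 204.41] [-179.95    0.     94.41] [-1.85  2.   -5.46] [0.232 0.437 0.123] 19.6 [19.1 16.8 95.   0.  68.3 14.6]
```

View pics/side9.png

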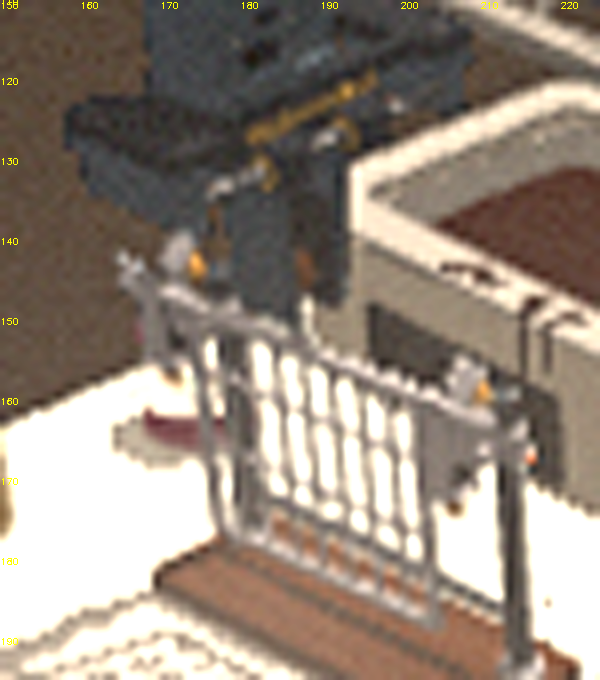

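View pics/top9.png

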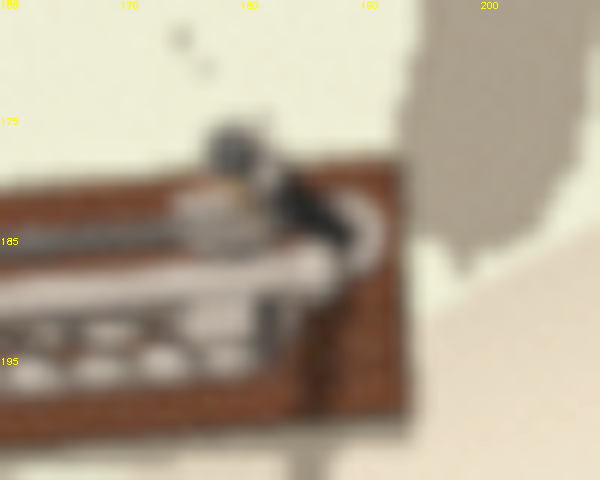

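The bar is inside both hooks and going past the catches. Continuing to feel downwards.

Call:
{"method": "arm_command", "body": {
  "series": [0,0,-0.0025,0,0,0,0,0,0,0,0,0]
}}

```text
time_s: 10.93
ee_pos: [514.6, 190.0, 203.6]
ee_rot: [-180.0, 0.0, 94.4]
force: [-2.6, 2.1, -4.6]
gripper_width: 19.9
```

Call:
{"method": "arm_command", "body": {
  "series": [0,0,-0.0025,0,0,0,0,0,0,0,0,0]
}}

```text
time_s: 11.1
ee_pos: [515.0, 190.0, 202.9]
ee_rot: [180.0, -0.0, 94.4]
force: [-0.9, 2.9, -2.7]
gripper_width: 19.6
```

Call:
{"method": "arm_command", "body": {
  "series": [0,0,-0.0025,0,0,0,0,0,0,0,0,0]
}}

```text
time_s: 11.27
ee_pos: [515.3, 190.1, 202.1]
ee_rot: [179.9, -0.0, 94.4]
force: [-0.4, 1.9, -2.8]
gripper_width: 19.4
```

Call:
{"method": "arm_command", "body": {
  "series": [0,0,-0.0025,0,0,0,0,0,0,0,0,0]
}}

```text
time_s: 11.43
ee_pos: [515.3, 190.1, 201.2]
ee_rot: [179.9, -0.0, 94.4]
force: [0.1, 2.9, -1.9]
gripper_width: 19.8
```

```bash
python3 -c "
from h import *
shot('side',10,155,130,65,60,12);shot('top',10,160,165,50,40,16);st()"
```

```text
11.5333 [515.24 190.1  201.23] [ 1.7992e+02 -1.0000e-02  9.4420e+01] [ 0.36  1.82 -1.47] [0.249 0.032 0.09 ] 19.6 [19.1 16.9 95.3 -0.  67.7 14.6]
```

View pics/side10.png

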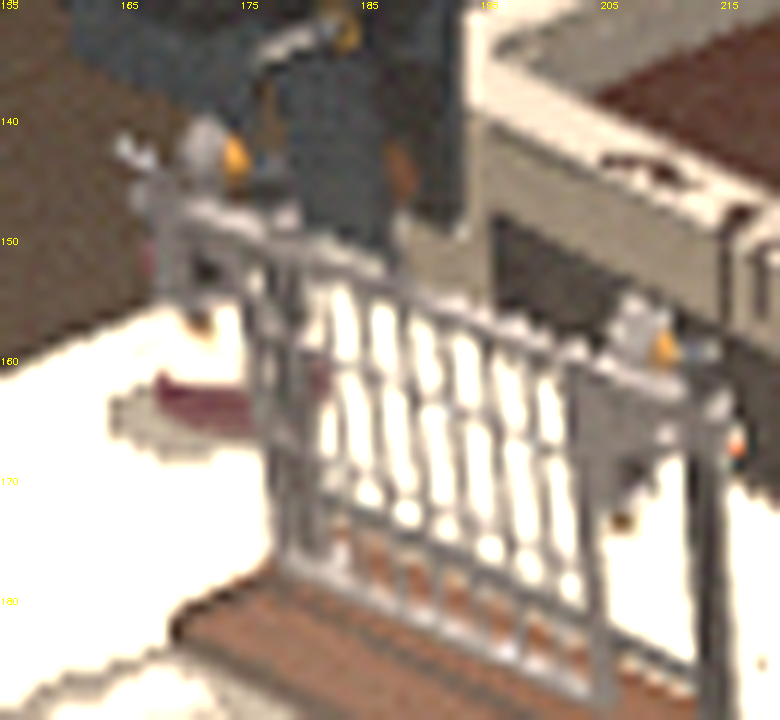

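View pics/top10.png

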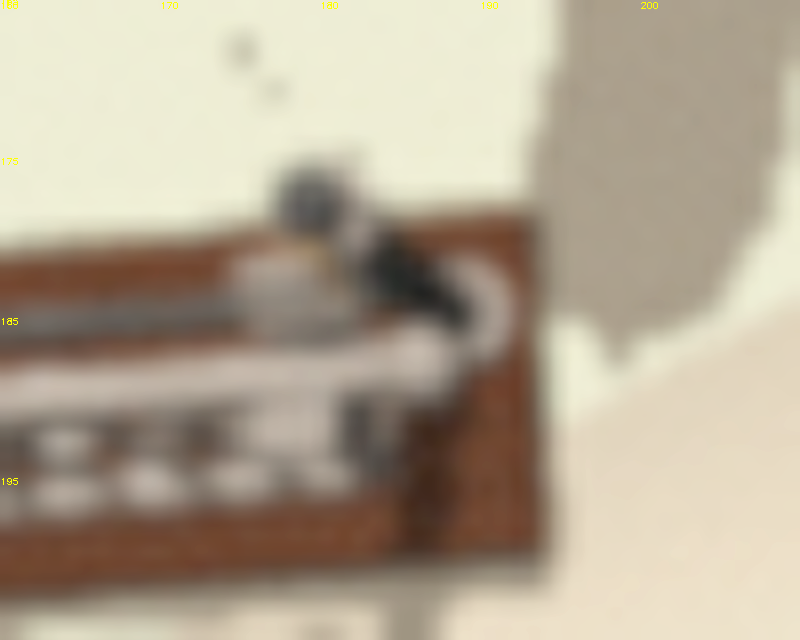

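```bash
cat >> h.py <<'E'
def cc(x,y,s,u,v): return np.array([(x+.5)/s-.5+u,(y+.5)/s-.5+v])
from scipy.spatial.transform import Rotation as Ro
def fitrack(obs,p0,yaw=4.3):
    # obs: list (cam, modelpoint, pix); p = x,y,z,tilt(about rack x)
    R=lambda p:Ro.from_euler('ZX',[np.radians(yaw),p[3]]).as_matrix()
    f=lambda p:np.concatenate([proj(n,R(p)@np.array(X,float)+p[:3])[0]-u for n,X,u in obs])
    r=least_squares(f,p0);print(r.x[:3].round(1),'tilt deg',np.degrees(r.x[3]).round(2),r.fun.reshape(-1,2).round(2).tolist())
E
python3 - <<'E'
from h import *
# level reference: side6/top6
S=lambda x,y:cc(x,y,7,130,70);T=lambda x,y:cc(x,y,8,100,140)
fitrack([('side',(0,115.75,0),S(227,238)),('side',(0,-115.75,0),S(546,365)),('side',(0,79,-122),S(300,480)),('side',(0,-79,-122),S(497,562)),('top',(0,-115.75,0),T(600,318))],[515,190,330,0])
S=lambda x,y:cc(x,y,8,150,110);T=lambda x,y:cc(x,y,8,100,155)
fitrack([('side',(0,115.75,0),S(125,178)),('side',(0,-115.75,0),S(485,330)),('side',(0,79,-122),S(215,430)),('side',(0,-79,-122),S(425,538)),('top',(0,-115.75,0),T(672,240))],[515,190,220,0])
S=lambda x,y:cc(x,y,12,155,130);T=lambda x,y:cc(x,y,16,160,165)
fitrack([('side',(0,115.75,0),S(145,192)),('side',(0,-115.75,0),S(715,402)),('side',(0,79,-122),S(285,568)),('side',(0,-79,-122),S(605,695)),('top',(0,-115.75,0),T(425,355))],[515,190,170,0])
E
```

```text
[513.6 185.  334.2] tilt deg -0.27 [[-0.58, 0.47], [-0.65, -0.07], [-0.56, -0.85], [1.16, 0.52], [0.25, -0.41]]
[516.5 185.8 221.2] tilt deg -0.2 [[0.28, 0.05], [-0.85, 0.14], [-1.07, -0.28], [1.51, 0.11], [0.04, -0.1]]
[519.6 186.7 166.2] tilt deg -2.41 [[1.14, -0.04], [-3.49, -0.02], [-0.14, -1.16], [1.47, 1.14], [0.71, -0.71]]
```

```bash
python3 - <<'E'
from h import *
S=lambda x,y:cc(x,y,12,155,130);T=lambda x,y:cc(x,y,16,160,165)
fitrack([('side',(0,115.75,0),S(145,192)),('side',(0,-115.75,0),S(690,388)),('side',(0,79,-122),S(285,568)),('side',(0,-79,-122),S(605,695)),('top',(0,-115.75,0),T(425,355))],[515,190,170,0])
fitrack([('side',(0,79,-122),S(285,568)),('side',(0,-79,-122),S(605,695)),('top',(0,-115.75,0),T(425,355))],[515,190,170,0])
# predicted level projections at tcp (515.2,189.5) for bar z 169/+1
for tl in(0,-2.5,2.5):
  R=Ro.from_euler('ZX',[np.radians(4.3),np.radians(tl)]).as_matrix()
  c=np.array([515.,187.,207])-R@[0,0,40]
  for X in((0,115.75,0),(0,-115.75,0),(0,79,-122),(0,-79,-122)):
    q=proj('side',R@np.array(X)+c)[0]; print(tl,X,((q-[155,130]+.5)*12).round())
E
```

```text
[517.3 186.9 168.8] tilt deg -3.6 [[0.63, 0.11], [-2.05, 0.13], [-0.22, -0.96], [1.36, 0.63], [0.25, -0.21]]
[514.8 188.  169.6] tilt deg -4.83 [[-0.4, -0.44], [1.1, 0.42], [-0.4, 0.43]]
0 (0, 115.75, 0) [145. 181.]
0 (0, -115.75, 0) [662. 419.]
0 (0, 79, -122) [260. 544.]
0 (0, -79, -122) [600. 716.]
-2.5 (0, 115.75, 0) [150. 197.]
-2.5 (0, -115.75, 0) [665. 406.]
-2.5 (0, 79, -122) [276. 560.]
-2.5 (0, -79, -122) [616. 714.]
2.5 (0, 115.75, 0) [140. 165.]
2.5 (0, -115.75, 0) [659. 432.]
2.5 (0, 79, -122) [245. 527.]
2.5 (0, -79, -122) [585. 716.]
```

The bar tilts about −3.5° with the left end lower: the left end is past its catch and the right is still on its ball. Fy of +2 N suggests the left bead is rubbing on its hook, so I'll shift +y a little and continue down.

Call:
{"method": "arm_command", "body": {
  "series": [0,0.003,0,0,0,0,0,0.0025,-0.0025,0,0,0,0,0,0,0,0,0]
}}

```text
time_s: 11.78
ee_pos: [514.7, 191.3, 199.5]
ee_rot: [-180.0, 0.1, 94.4]
force: [1.2, -2.7, -3.9]
gripper_width: 20.1
```

Call:
{"method": "arm_command", "body": {
  "series": [0,0,-0.0025,0,0,0,0,0,0,0,0,0]
}}

```text
time_s: 11.95
ee_pos: [514.7, 191.7, 198.7]
ee_rot: [-180.0, 0.1, 94.4]
force: [0.5, -3.4, -4.3]
gripper_width: 20.3
```

Call:
{"method": "arm_command", "body": {
  "series": [0,0,-0.0025,0,0,0,0,0,0,0,0,0]
}}

```text
time_s: 12.12
ee_pos: [514.7, 192.1, 197.8]
ee_rot: [-180.0, 0.0, 94.4]
force: [0.5, -2.0, -3.3]
gripper_width: 20.2
```

```bash
python3 -c "
from h import *
st();shot('side',11,155,130,65,60,12);st()"
```

```text
12.1167 [514.7  192.08 197.8 ] [-1.7999e+02  2.0000e-02  9.4420e+01] [ 0.55 -1.98 -3.27] [-0.561 -0.122  0.045] 20.2 [19.3 17.1 95.5 -0.  67.4 14.9]
12.1667 [514.72 192.08 197.91] [1.800e+02 2.000e-02 9.442e+01] [ 1.01 -3.37 -3.4 ] [-0.662 -0.098 -0.024] 19.9 [19.3 17.1 95.5 -0.  67.4 14.9]
```

View pics/side11.png

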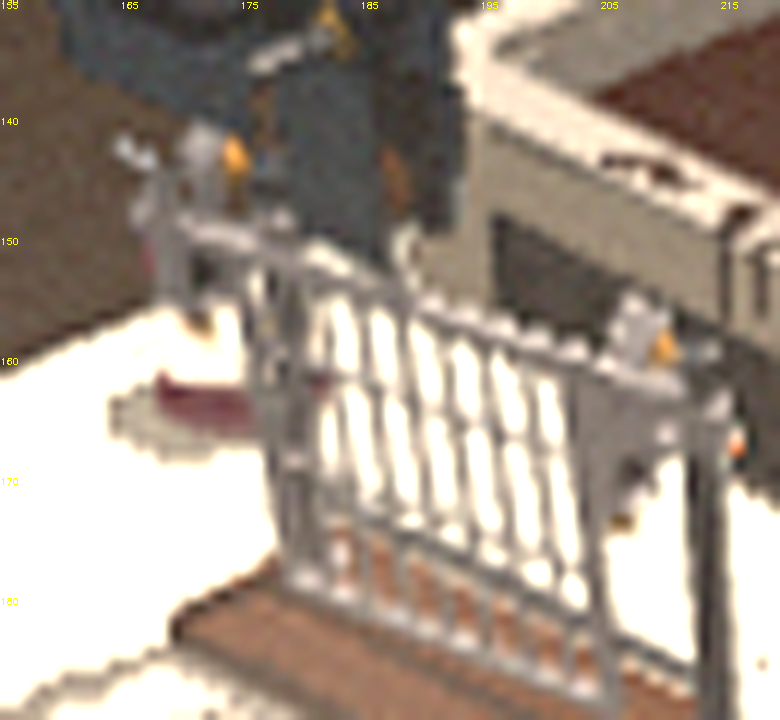

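Left end is still going down while the right waits on its catch. Continuing until the left reaches its bottom.

Call:
{"method": "arm_command", "body": {
  "series": [0,0,-0.0025,0,0,0,0,0,0,0,0,0]
}}

```text
time_s: 12.33
ee_pos: [514.7, 192.4, 196.9]
ee_rot: [180.0, -0.0, 94.4]
force: [0.5, -2.4, -2.6]
gripper_width: 19.6
```

Call:
{"method": "arm_command", "body": {
  "series": [0,0,-0.0025,0,0,0,0,0,0,0,0,0]
}}

```text
time_s: 12.5
ee_pos: [514.8, 192.7, 196.0]
ee_rot: [180.0, -0.0, 94.4]
force: [1.0, -0.7, -2.5]
gripper_width: 20.2
```

Call:
{"method": "arm_command", "body": {
  "series": [0,0,-0.0025,0,0,0,0,0,0,0,0,0]
}}

```text
time_s: 12.67
ee_pos: [514.8, 192.8, 195.1]
ee_rot: [180.0, -0.1, 94.4]
force: [0.5, 0.7, -2.2]
gripper_width: 19.5
```

Call:
{"method": "arm_command", "body": {
  "series": [0,0,-0.0025,0,0,0,0,0,0,0,0,0]
}}

```text
time_s: 12.83
ee_pos: [514.8, 192.7, 194.1]
ee_rot: [180.0, -0.0, 94.4]
force: [0.3, 1.6, -1.4]
gripper_width: 19.6
```

Call:
{"method": "arm_command", "body": {
  "series": [0,0,-0.0025,0,0,0,0,0,0,0,0,0]
}}

```text
time_s: 13.0
ee_pos: [514.7, 192.1, 192.9]
ee_rot: [180.0, 0.0, 94.4]
force: [0.6, 0.5, -1.0]
gripper_width: 20.1
```

```bash
python3 -c "
from h import *
st();shot('side',12,155,130,65,60,12);shot('top',12,160,165,50,40,16);st()"
```

```text
13.0 [514.75 192.14 192.9 ] [1.7999e+02 1.0000e-02 9.4430e+01] [ 0.62  0.49 -1.04] [-0.118 -0.06   0.024] 20.1 [19.3 17.3 95.9 -0.  66.7 14.9]
13.1 [514.77 192.12 192.87] [1.7999e+02 1.0000e-02 9.4420e+01] [ 0.12  0.13 -1.58] [-0.111 -0.081  0.03 ] 19.9 [19.3 17.3 95.9 -0.  66.7 14.9]
```

View pics/side12.png

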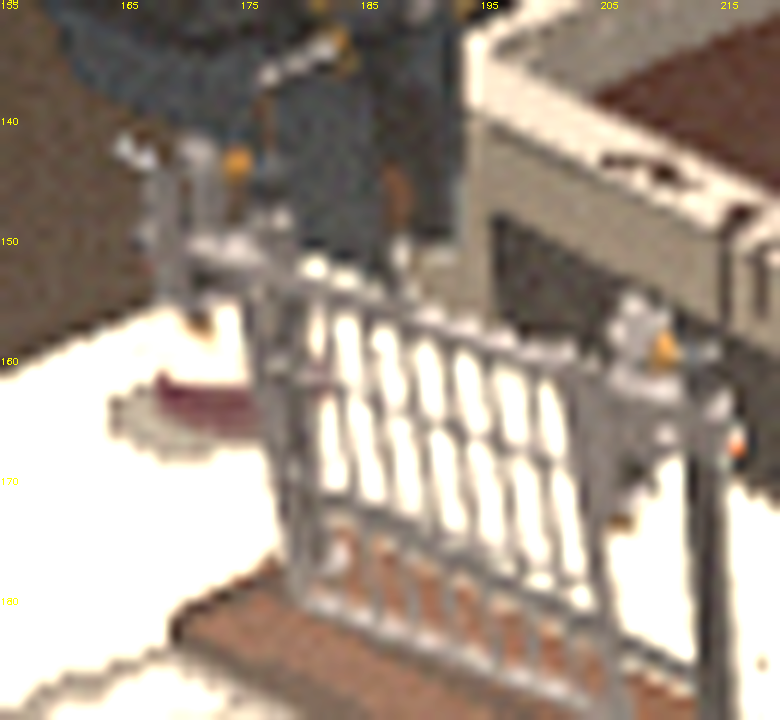

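View pics/top12.png

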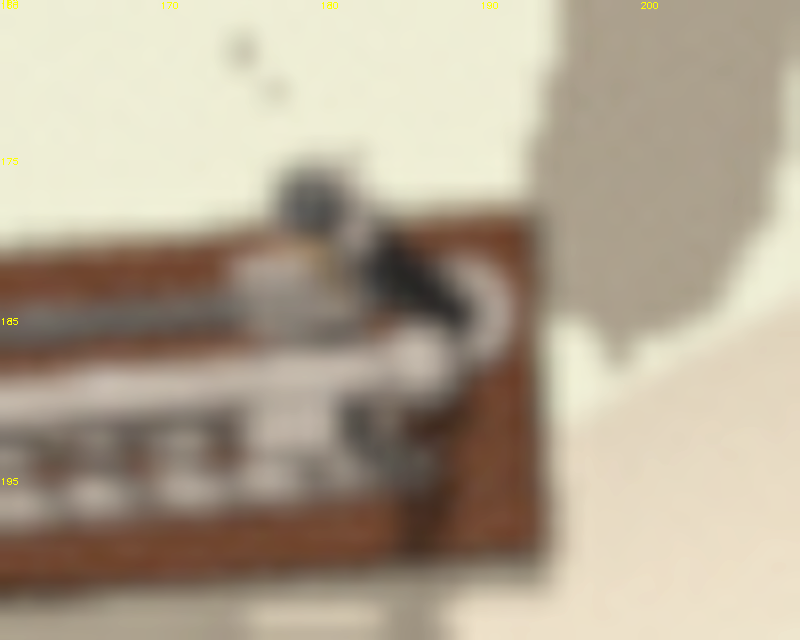

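Call:
{"method": "arm_command", "body": {
  "series": [0,0,-0.0025,0,0,0,0,0,0,0,0,0]
}}

```text
time_s: 13.27
ee_pos: [514.6, 191.9, 191.7]
ee_rot: [-180.0, 0.0, 94.4]
force: [0.6, -0.7, -2.2]
gripper_width: 19.6
```

Call:
{"method": "arm_command", "body": {
  "series": [0,0,-0.0025,0,0,0,0,0,0,0,0,0]
}}

```text
time_s: 13.43
ee_pos: [514.5, 192.1, 190.5]
ee_rot: [-180.0, 0.0, 94.4]
force: [0.3, 0.1, -2.7]
gripper_width: 19.9
```

Call:
{"method": "arm_command", "body": {
  "series": [0,0,-0.0025,0,0,0,0,0,0,0,0,0]
}}

```text
time_s: 13.6
ee_pos: [514.5, 192.4, 189.4]
ee_rot: [-180.0, -0.0, 94.4]
force: [0.3, 0.1, -4.5]
gripper_width: 19.9
```

```bash
python3 -c "
from h import *
st();shot('side',13,155,130,65,60,12);st()"
```

```text
13.6 [514.49 192.36 189.44] [-1.7996e+02 -2.0000e-02  9.4410e+01] [ 0.26  0.1  -4.46] [ 0.041 -0.059  0.005] 19.9 [19.3 17.5 96.2  0.  66.3 14.9]
13.65 [514.48 192.32 189.57] [-1.7996e+02 -1.0000e-02  9.4410e+01] [ 1.88 -1.24 -3.99] [ 0.016 -0.07   0.018] 19.7 [19.3 17.5 96.2  0.  66.3 14.9]
```

View pics/side13.png

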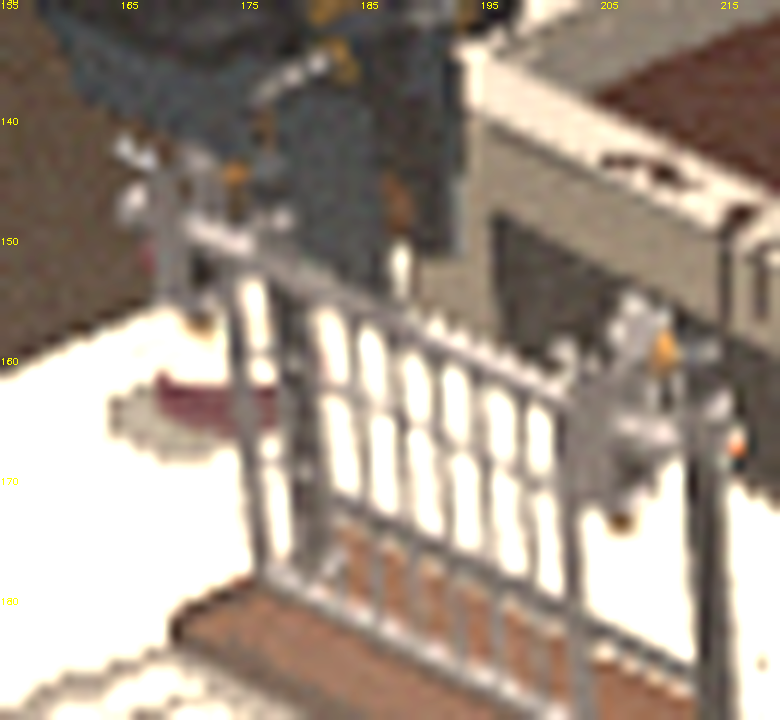

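The right end has popped past its catch: the bar is level again, from (130,198) to (650,435), and force equals the bare weight. I'll re-centre in y and go on feeling for the bottoms.

Call:
{"method": "arm_command", "body": {
  "series": [0,-0.003,0,0,0,0,0,-0.003,0,0,0,0,0,0,0,0,0,0]
}}

```text
time_s: 13.9
ee_pos: [514.7, 189.6, 189.9]
ee_rot: [-180.0, 0.0, 94.4]
force: [0.6, -1.1, -4.7]
gripper_width: 19.8
```

Call:
{"method": "arm_command", "body": {
  "series": [0,0,-0.0025,0,0,0,0,0,0,0,0,0]
}}

```text
time_s: 14.07
ee_pos: [514.7, 189.8, 188.9]
ee_rot: [180.0, 0.0, 94.4]
force: [-0.2, 0.3, -3.4]
gripper_width: 19.8
```

Call:
{"method": "arm_command", "body": {
  "series": [0,0,-0.0025,0,0,0,0,0,0,0,0,0]
}}

```text
time_s: 14.23
ee_pos: [514.7, 189.8, 187.8]
ee_rot: [180.0, 0.0, 94.4]
force: [0.2, -0.4, -4.0]
gripper_width: 19.9
```

Call:
{"method": "arm_command", "body": {
  "series": [0,0,-0.0025,0,0,0,0,0,0,0,0,0]
}}

```text
time_s: 14.4
ee_pos: [514.7, 189.8, 186.8]
ee_rot: [180.0, 0.0, 94.4]
force: [-0.1, 1.3, -3.8]
gripper_width: 19.6
```

Call:
{"method": "arm_command", "body": {
  "series": [0,0,-0.0025,0,0,0,0,0,0,0,0,0]
}}

```text
time_s: 14.57
ee_pos: [514.7, 189.8, 185.8]
ee_rot: [180.0, 0.0, 94.4]
force: [0.6, -0.3, -4.1]
gripper_width: 20.0
```

Call:
{"method": "arm_command", "body": {
  "series": [0,0,-0.0025,0,0,0,0,0,0,0,0,0]
}}

```text
time_s: 14.73
ee_pos: [514.7, 189.8, 184.8]
ee_rot: [180.0, 0.0, 94.4]
force: [0.4, -0.5, -4.0]
gripper_width: 19.9
```

Call:
{"method": "arm_command", "body": {
  "series": [0,0,-0.0025,0,0,0,0,0,0,0,0,0]
}}

```text
time_s: 14.9
ee_pos: [514.7, 189.8, 183.8]
ee_rot: [-180.0, 0.0, 94.4]
force: [0.7, 0.8, -3.6]
gripper_width: 19.7
```

```bash
python3 -c "
from h import *
st();shot('side',14,155,130,65,60,12);shot('top',14,160,165,50,40,16);st()"
```

```text
14.9 [514.69 189.83 183.81] [-180.      0.     94.42] [ 0.71  0.82 -3.62] [-0.101 -0.057  0.043] 19.7 [19.  17.6 96.8 -0.  65.5 14.6]
15.0 [514.69 189.78 183.92] [-1.800e+02  1.000e-02  9.442e+01] [ 0.71  0.82 -4.03] [-0.052 -0.069  0.039] 19.9 [19.  17.6 96.8 -0.  65.5 14.6]
```

View pics/side14.png

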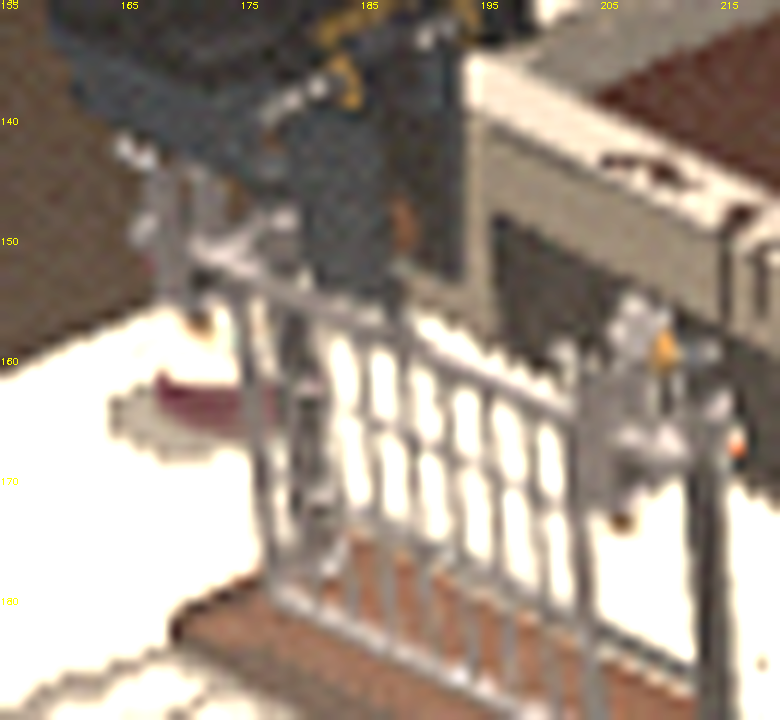

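View pics/top14.png

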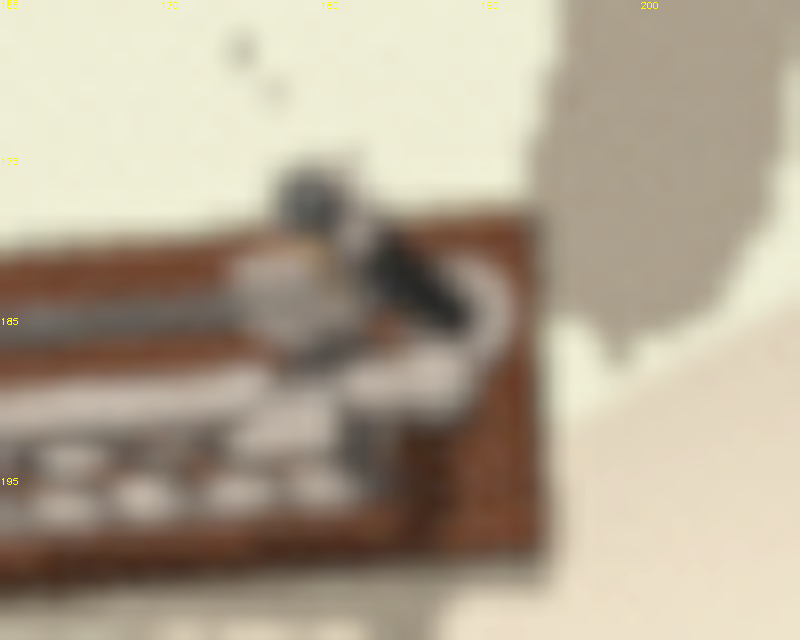

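Call:
{"method": "arm_command", "body": {
  "series": [0,0,-0.0025,0,0,0,0,0,0,0,0,0]
}}

```text
time_s: 15.17
ee_pos: [514.8, 189.8, 182.9]
ee_rot: [180.0, 0.0, 94.4]
force: [1.0, 0.3, -4.5]
gripper_width: 19.7
```

Call:
{"method": "arm_command", "body": {
  "series": [0,0,-0.0025,0,0,0,0,0,0,0,0,0]
}}

```text
time_s: 15.33
ee_pos: [514.7, 189.8, 181.9]
ee_rot: [180.0, 0.0, 94.4]
force: [1.0, -0.5, -4.5]
gripper_width: 19.6
```

Call:
{"method": "arm_command", "body": {
  "series": [0,0,-0.0025,0,0,0,0,0,0,0,0,0]
}}

```text
time_s: 15.5
ee_pos: [514.8, 189.8, 181.1]
ee_rot: [180.0, 0.0, 94.4]
force: [0.0, -0.4, -2.5]
gripper_width: 19.6
```

Call:
{"method": "arm_command", "body": {
  "series": [0,0,-0.0025,0,0,0,0,0,0,0,0,0]
}}

```text
time_s: 15.67
ee_pos: [515.0, 189.8, 181.0]
ee_rot: [179.9, -0.0, 94.4]
force: [-0.9, -1.1, 3.6]
gripper_width: 19.9
```

Call:
{"method": "arm_command", "body": {
  "series": [0,0,-0.0025,0,0,0,0,0,0,0,0,0]
}}

```text
time_s: 15.83
ee_pos: [515.2, 189.9, 180.9]
ee_rot: [179.9, -0.0, 94.4]
force: [-2.2, -2.6, 9.0]
gripper_width: 19.5
```

```bash
python3 -c "
from h import *
st();shot('side',15,155,130,65,60,12);shot('top',15,160,165,50,40,16);st()"
```

```text
15.8333 [515.17 189.87 180.9 ] [ 1.7987e+02 -2.0000e-02  9.4420e+01] [-2.22 -2.56  8.97] [-0.382  0.481  0.1  ] 19.5 [19.  17.8 97.1 -0.  65.  14.6]
15.9333 [515.14 189.85 180.87] [ 1.7987e+02 -2.0000e-02  9.4420e+01] [-2.11 -1.42  8.34] [-0.277  0.519  0.069] 19.9 [19.  17.8 97.1 -0.  65.  14.6]
```

View pics/side15.png

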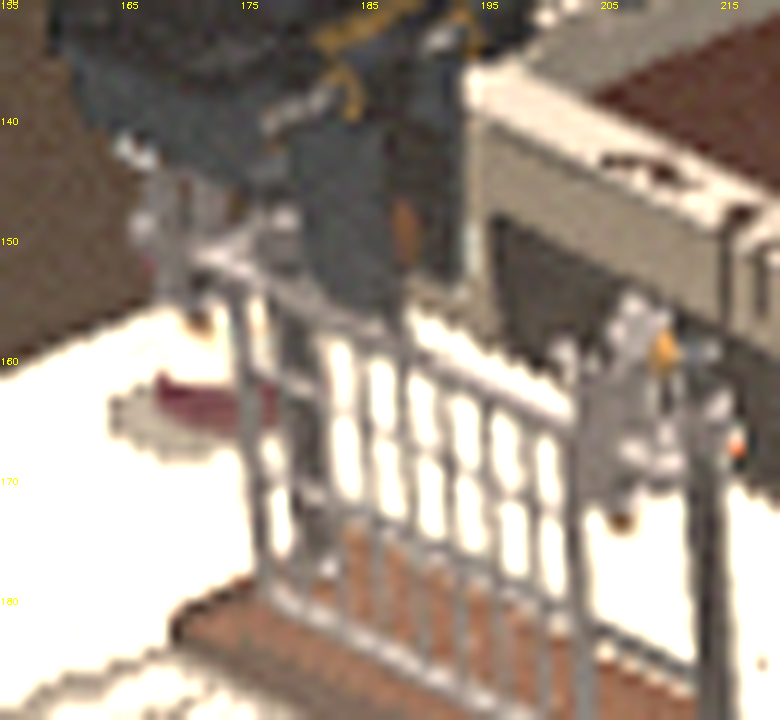

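Hard stop: Fz went from −4 to +9 N over 2 mm of command while the tool stayed at z=181, so both ends are on their shoes. A small lateral relief first, then press up gradually.

Call:
{"method": "arm_command", "body": {
  "series": [-0.001,-0.00125,0,0,0,0,0,0,0,0,0,0]
}}

```text
time_s: 16.1
ee_pos: [515.0, 189.8, 180.9]
ee_rot: [179.8, -0.1, 94.4]
force: [-1.8, -0.7, 7.8]
gripper_width: 19.6
```

```bash
python3 -c "
from h import *
st()"
```

```text
16.1 [515.03 189.84 180.88] [ 1.7982e+02 -8.0000e-02  9.4410e+01] [-1.78 -0.67  7.79] [-0.115  0.327  0.06 ] 19.6 [19.  17.7 97.2  0.  64.9 14.6]
```

Call:
{"method": "arm_command", "body": {
  "series": [0,0,-0.00125,0,0,0,0,0,0,0,0,0]
}}

```text
time_s: 16.27
ee_pos: [515.1, 189.8, 180.9]
ee_rot: [179.8, -0.1, 94.4]
force: [-0.9, -1.0, 10.4]
gripper_width: 20.0
```

```bash
python3 -c "
from h import *
st()"
```

```text
16.2667 [515.06 189.83 180.86] [ 1.798e+02 -8.000e-02  9.441e+01] [-0.87 -0.96 10.4 ] [-0.158  0.492  0.026] 20.0 [19.  17.7 97.2  0.  64.9 14.6]
```

Call:
{"method": "arm_command", "body": {
  "series": [0,-0.00075,-0.00125,0,0,0,0,0,0,0,0,0]
}}

```text
time_s: 16.43
ee_pos: [515.1, 189.8, 180.8]
ee_rot: [179.8, -0.1, 94.4]
force: [-3.9, -0.2, 12.8]
gripper_width: 20.0
```

```bash
python3 -c "
from h import *
st()"
```

```text
16.4333 [515.12 189.82 180.79] [ 1.7978e+02 -1.2000e-01  9.4410e+01] [-3.92 -0.19 12.75] [-0.072  0.623  0.039] 20.0 [19.  17.7 97.2  0.1 64.8 14.6]
```

Call:
{"method": "arm_command", "body": {
  "series": [-0.001,0,-0.001,0,0,0,0,0,0,0,0,0]
}}

```text
time_s: 16.6
ee_pos: [515.1, 189.8, 180.8]
ee_rot: [179.7, -0.1, 94.4]
force: [-2.6, -0.2, 13.8]
gripper_width: 19.5
```

```bash
python3 -c "
from h import *
st()"
```

```text
16.6 [515.09 189.84 180.79] [ 1.7971e+02 -1.2000e-01  9.4410e+01] [-2.63 -0.19 13.81] [-0.124  0.531  0.053] 19.5 [19.  17.7 97.3  0.  64.7 14.6]
```

Total ≈17.5 N. A bit more, then hold for over half a second.

Call:
{"method": "arm_command", "body": {
  "series": [0,-0.0005,-0.00125,0,0,0,0,0,0,0,0,0,0,0,0,0,0,0,0,0,0,0,0,0]
}}

```text
time_s: 16.93
ee_pos: [515.1, 189.8, 180.7]
ee_rot: [179.7, -0.1, 94.4]
force: [-2.9, -1.0, 16.3]
gripper_width: 19.5
```

```bash
python3 -c "
from h import *
st()"
```

```text
16.9333 [515.14 189.81 180.75] [ 1.7969e+02 -1.4000e-01  9.4410e+01] [-2.9  -0.95 16.33] [-0.102  0.74   0.073] 19.5 [19.  17.7 97.3  0.1 64.7 14.6]
```

Call:
{"method": "arm_command", "body": {
  "series": [0,0,0,0,0,0,0,0,0,0,0,0,0,0,0,0,0,0,0,0,0,0,0,0,0,0,0,0,0,0,0,0,0,0,0,0]
}}

```text
time_s: 17.43
ee_pos: [515.2, 189.8, 180.8]
ee_rot: [179.7, -0.1, 94.4]
force: [-2.3, -0.7, 16.9]
gripper_width: 20.0
```

```bash
python3 -c "
from h import *
st()"
```

```text
17.4333 [515.15 189.82 180.78] [ 1.7968e+02 -1.4000e-01  9.4410e+01] [-2.27 -0.65 16.88] [-0.108  0.738  0.044] 20.0 [19.  17.7 97.3  0.1 64.7 14.6]
```

```bash
python3 - <<'E'
from h import *
shot('side',16,155,130,65,70,11);shot('top',16,160,165,50,40,16);st()
S=lambda x,y:cc(x,y,12,155,130)
for tl in(0,-2.5,2.5):
  R=Ro.from_euler('ZX',[np.radians(4.3),np.radians(tl)]).as_matrix()
  c=np.array([516.,188.,189])-R@[0,0,40]
  for X in((0,115.75,0),(0,-115.75,0),(0,79,-122),(0,-79,-122)):
    q=proj('side',R@np.array(X)+c)[0]; print(tl,X,((q-[155,130]+.5)*11).round())
E
```

```text
17.5333 [515.13 189.83 180.76] [ 1.7969e+02 -1.5000e-01  9.4410e+01] [-3.38  0.29 16.02] [-0.038  0.71   0.066] 19.7 [19.  17.7 97.3  0.1 64.7 14.6]
0 (0, 115.75, 0) [139. 209.]
0 (0, -115.75, 0) [610. 430.]
0 (0, 79, -122) [244. 539.]
0 (0, -79, -122) [554. 697.]
-2.5 (0, 115.75, 0) [144. 224.]
-2.5 (0, -115.75, 0) [613. 418.]
-2.5 (0, 79, -122) [258. 553.]
-2.5 (0, -79, -122) [568. 696.]
2.5 (0, 115.75, 0) [134. 195.]
2.5 (0, -115.75, 0) [607. 441.]
2.5 (0, 79, -122) [230. 524.]
2.5 (0, -79, -122) [540. 698.]
```

View pics/side16.png

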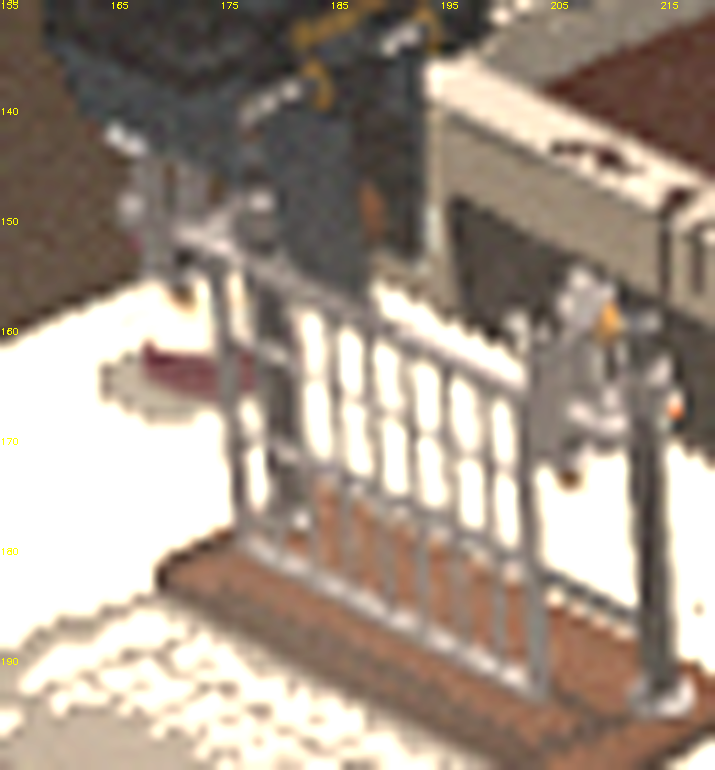

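View pics/top16.png

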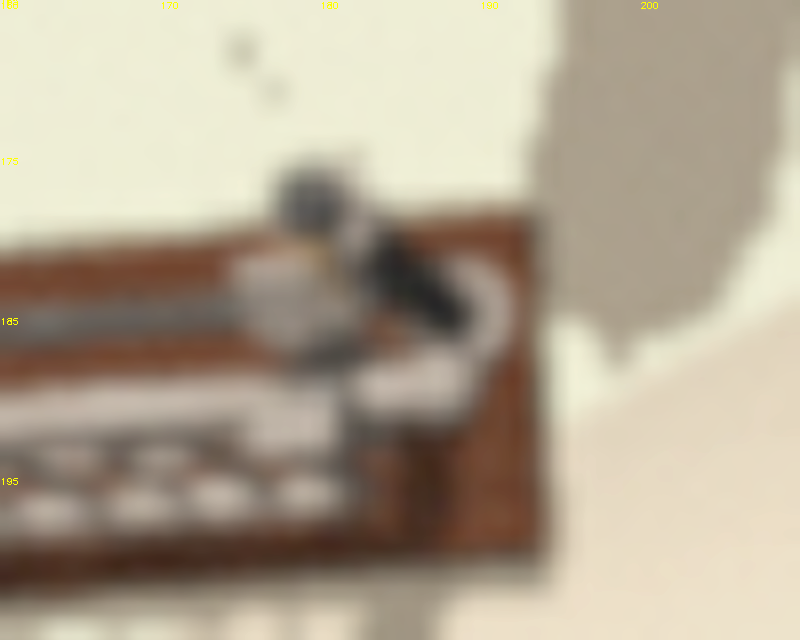

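The press held about 0.8 s at ≈20 N total with moment near zero, so roughly 10 N on each hook. Side view: the bar is level and deep in both hooks. Unloading, then opening.

Call:
{"method": "arm_command", "body": {
  "series": [0.001,0,0.0025,0,0,0,0,0,0.0025,0,0,0,0,0,0.002,0,0,0,0,0,0,0,0,0]
}}

```text
time_s: 17.87
ee_pos: [514.9, 189.7, 180.9]
ee_rot: [179.9, -0.1, 94.4]
force: [-1.6, 3.6, 7.4]
gripper_width: 20.2
```

```bash
python3 -c "
from h import *
st()"
```

```text
17.8667 [514.9  189.7  180.92] [ 1.7987e+02 -1.1000e-01  9.4410e+01] [-1.6   3.57  7.36] [0.334 0.214 0.074] 20.2 [19.  17.7 97.2  0.1 64.9 14.5]
```

Call:
{"method": "arm_command", "body": {
  "series": [0,0.0015,0.0015,0,0,0,0,0,0.0015,0,0,0,0,0,0,0,0,0]
}}

```text
time_s: 18.12
ee_pos: [514.7, 189.7, 181.0]
ee_rot: [179.9, -0.0, 94.4]
force: [0.8, 2.4, 2.1]
gripper_width: 19.8
```

Call:
{"method": "arm_command", "body": {
  "series": [0,0,0,0,0,0,0,0,0,0,0,0,0,0,0,0,0,0,0,0,0,0,0,0,0,0,0,0,0,0],
  "hand": 0.6,
  "newtons": 10
}}

```text
time_s: 18.53
ee_pos: [514.1, 189.2, 180.7]
ee_rot: [-180.0, 0.0, 94.4]
force: [-0.3, -0.0, 0.6]
gripper_width: 50.5
```

```bash
python3 -c "
from h import *
shot('side',17,155,130,65,70,11);st()"
```

```text
18.5833 [514.15 189.25 180.84] [-1.7997e+02  2.0000e-02  9.4420e+01] [-0.2  -0.84 -0.77] [-0.068  0.021  0.006] 53.6 [19.  17.7 97.2 -0.  65.1 14.6]
```

View pics/side17.png

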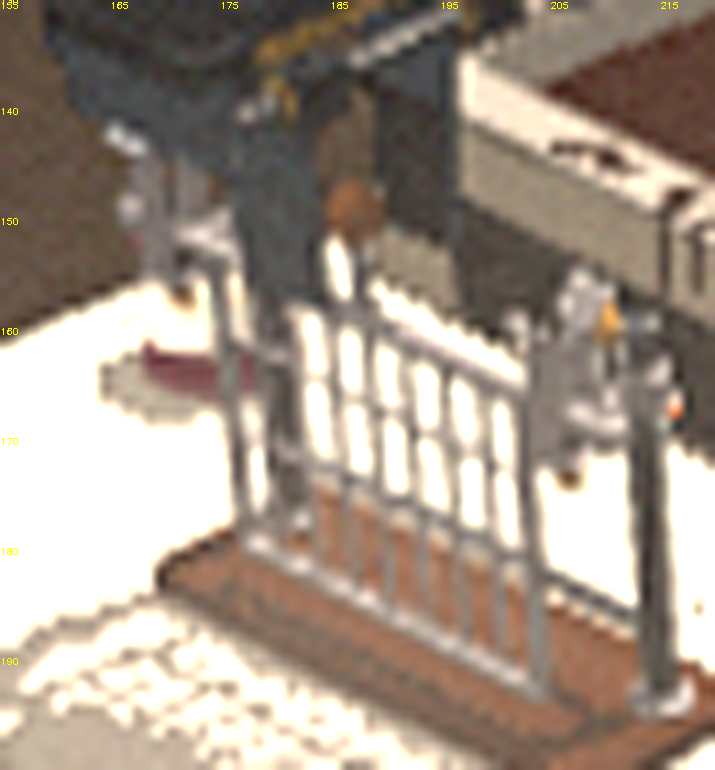

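Released: the knob stands free between the fingers and the rack did not move. Rising straight up, clear of it.

Call:
{"method": "arm_command", "body": {
  "series": [0,0,0.03,0,0,0,0,0,0.06,0,0,0,0,0,0.08,0,0,0,0,0,0.08,0,0,0,0,0,0.08,0,0,0,-0.05,0,0.05,0,0,0,-0.09,0,0,0,0,0,-0.09,0,0,0,0,0,-0.05,0,0,0,0,0,0,0,0,0,0,0,0,0,0,0,0,0,0,0,0,0,0,0]
}}

```text
time_s: 19.58
ee_pos: [403.0, 189.5, 333.2]
ee_rot: [179.9, -0.0, 94.4]
force: [0.3, 0.5, -0.4]
gripper_width: 54.5
```

```bash
python3 -c "
from h import *
shot('side',18,150,130,110,90,7);shot('top',18,100,150,200,90,4);st()"
```

```text
19.6833 [403.33 189.49 332.78] [-1.800e+02  1.000e-02  9.439e+01] [-0.46 -0.4   0.39] [-0.067  0.053  0.061] 54.8 [23.7  3.3 93.4 -0.  83.3 19.3]
```

View pics/side18.png

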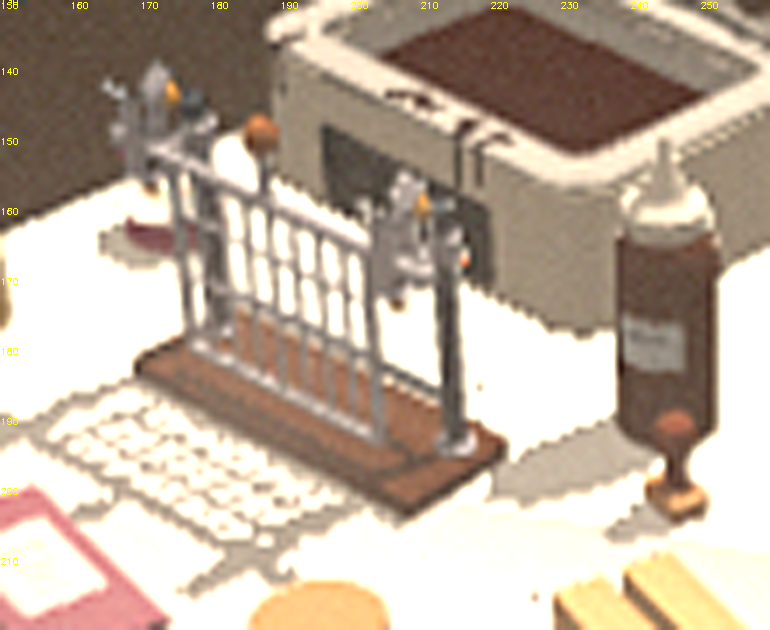

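View pics/top18.png

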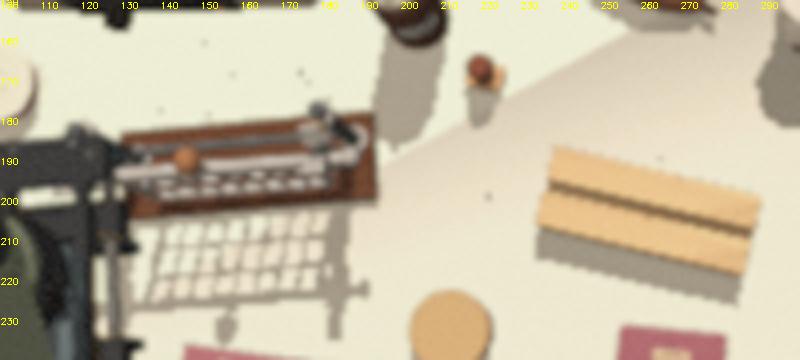

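The rack hangs upright in both hooks, knob at (261,134 in the side crop), below both catches. Block, tin, stamp and chocolate bar are undisturbed. Handing in.

```bash
python3 -c "
from workcell import env
print(env.job_done())"
```

```text
the job is handed in; nothing more can be done
None
```

The rack hangs released in both hooks, and the job was handed in at about 20 s of the 64 s limit. No verdict was reported.

- **Lift and carry:** I took the rack by its ball knob, lifted it out of the block and lowered it between the hooks.
- **Catches:** The left end went past its catch first. The right end stayed on its ball while the bar tilted a few degrees, then popped past. I re-centred the rack along the stand before going on.
- **Bottoms:** The hard stop came with the tool at z ≈ 181 mm. I take this as both ends on their shoes, because the tool went no lower as the force rose.
- **Press:** I held about 20 N in all for 0.8 s (wrist force +16.5 N plus about 3.8 N of rack weight). The near-zero wrist moment points to about 10 N on each hook; the hook forces themselves cannot be measured directly.
- **Release:** I took most of the load off, opened the hand and backed away. The wrist force then read about zero.

**Last checks:** The last pictures show the rack upright and nearly level, with both ends below the catches. The block, tin, stamp and chocolate bar look unmoved. The cocoa pod, jar and card box were not fully in those pictures, but the arm was never low near them.

**Disagreements:** Heights from the cameras came out about 3.5 mm low against the dimensions in the text, so I used the text's heights. By those, the bar ended about 16 mm below the hook origins on average, the very bottom of the stated range, so that depth is only good to a few millimetres. The gripper read 20 mm on the 22 mm knob, but the hold did not slip.

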